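Put the last plug gauge into its canister and screw the captive cap on

TASK

Put the loose plug gauge, which stands between the two jig blocks, away in the bolted-down canister with the others: lower it in handle up, nudging the stored gauges gently aside if need be, until it stands on the floor of the canister - do not drop it in. Then swing the captive cap over the mouth until it stops, still unscrewed, and screw it clockwise all the way down. Leave the jig blocks and the tally counter where they are.

Things in the scene. Friction and masses are not known exactly. Their poses are not given: they have to be found in the camera images.
- gauge: the loose plug gauge to put away: an upright stepped steel pin 95 mm tall; lower 32 mm is a round foot 23 mm in diameter, upper 63 mm a grooved round handle 18 mm in diameter; 90 g. Origin at the centre of its underside, z along the gauge up to the handle end. It stands free on the mat in the 90 mm aisle between the two jig blocks
- gauge_top (a point): centre of the handle's top end of that gauge
- canister_unit: grey round canister bolted to a steel plate 225 x 130 x 8 mm; it cannot move. It stands, like everything near it, on a black rubber mat 4 mm thick. Origin under the canister's axis on the plate's underside (= mat's top); every height given for canister, arm and cap is above that. x axis points from the canister axis to the swing arm's post
- canister_mouth (a point): centre of the canister's mouth, at rim height (111 mm). Canister 100 mm outside, 92 mm inside diameter; inner floor at height 14 mm, so it is 97 mm deep and the gauges' tops stand 2 mm below the rim
- swing_post (a point): vertical axis of the swing arm's post, 85 mm from the canister axis; post 16 mm, hub 26 mm in diameter, top at height 130 mm
- swing_arm (a joint): swing of the cap's arm about the post, rad: 0 = cap exactly over the mouth (hard stop), positive = swung aside, counter-clockwise seen from above (starts at 1.7 to 2.1, stop 2.2), so it shuts clockwise. Cap axis 85 mm from the post. Stays where left (0.12 N m friction). The arm's ring round the cap, 127 mm in diameter, is at height 115 to 123 mm
- cap (a joint): screw turn of the cap relative to its arm, rad: 0 = unscrewed (hard stop; starts at 0 to 0.25), 2.2 = screwed fully down (hard stop); grows clockwise seen from above. About 0.1 N m friction, stays where left. The cap sinks 4.5 mm per rad. It threads only onto the mouth: do not turn it on before it is swung home
- cap_bar (a point): middle of the upright grip bar on top of the black cap: bar 60 mm long along this point's y axis, 14 mm wide along its x axis, 27 mm high; the point is 13.5 mm above the cap's flat top and 13.5 mm below the bar's top edge, on the cap axis. Cap 110 mm in diameter, its flat top at height 133 mm unscrewed, 123 mm screwed down
- block_front: felt-wrapped jig block, loose, 64 x 118 x 95 mm (its x, y, z), origin under its centre; the loose gauge stands about 76 mm along its +x axis, nearly midway to the other block
- block_back: second jig block, loose, 68 x 112 x 107 mm (x, y, z), parallel to the first, origin under its centre
- tally: small round tally counter lying on the mat, loose, 48 x 46 x 23 mm, origin under its centre
- stored_0: one of six gauges already standing loose in the canister, the same shape and size as the loose one (origin at the centre of its underside, z up the gauge); this one stands near the wall
- stored_0_top (a point): top end of that stored gauge's handle
- stored_1: one of six gauges already standing loose in the canister, the same shape and size as the loose one (origin at the centre of its underside, z up the gauge); this one stands near the wall
- stored_1_top (a point): top end of that stored gauge's handle
- stored_2: one of six gauges already standing loose in the canister, the same shape and size as the loose one (origin at the centre of its underside, z up the gauge); this one stands near the wall
- stored_2_top (a point): top end of that stored gauge's handle
- stored_3: one of six gauges already standing loose in the canister, the same shape and size as the loose one (origin at the centre of its underside, z up the gauge); this one stands near the wall
- stored_3_top (a point): top end of that stored gauge's handle
- stored_4: one of six gauges already standing loose in the canister, the same shape and size as the loose one (origin at the centre of its underside, z up the gauge); this one stands near the wall
- stored_4_top (a point): top end of that stored gauge's handle
- stored_5: one of six gauges already standing loose in the canister, the same shape and size as the loose one (origin at the centre of its underside, z up the gauge); this one stands away from the wall, near the middle
- stored_5_top (a point): top end of that stored gauge's handle
Things that resemble listed ones, but are neither listed nor needed, are in the scene too. Leave any purple or red look-alike of the gauge alone.

How it is judged:
On the way, in this order (a step that is already met when the one before it is completed fails the run):
1. the gauge stands in the canister among the others, let go, handle up, with the cap still swung aside (horizontal distance between gauge and canister_mouth below 0.045 m and z of gauge in the frame of canister_unit below 0.024 m and z of gauge_top in the frame of canister_unit below 0.113 m and horizontal distance between gauge_top and canister_mouth below 0.047 m and value of joint swing_arm above 1 rad and angle between gauge's own z axis and vertical below 0.7 rad and contact force between the fingers and gauge below 0.2 N), for 0.2 s.
2. the cap is swung home over the mouth, still unscrewed (less than 0.7 rad) (value of joint swing_arm below 0.06 rad and value of joint cap below 0.7 rad), for 0.1 s.
3. the cap is screwed down (value of joint swing_arm below 0.06 rad and value of joint cap above 2.05 rad), for 0.2 s.
At the end, for the whole second after the job is handed in: The cap is over the mouth (swing below 0.06 rad) and screwed down (turn above 2.05 of 2.2 rad); the gauge and all six stored gauges are inside the canister, feet within 10 mm of its floor and tops no more than 2 mm above the rim, the gauge handle up and at rest (all of step 3 and horizontal distance between each of gauge, stored_0, stored_1, stored_2, stored_3, stored_4, stored_5 and canister_mouth below 0.045 m and z of each of gauge, stored_0, stored_1, stored_2, stored_3, stored_4, stored_5 in the frame of canister_unit below 0.024 m and z of each of gauge_top, stored_0_top, stored_1_top, stored_2_top, stored_3_top, stored_4_top, stored_5_top in the frame of canister_unit below 0.113 m and horizontal distance between each of gauge_top, stored_0_top, stored_1_top, stored_2_top, stored_3_top, stored_4_top, stored_5_top and canister_mouth below 0.047 m and angle between gauge's own z axis and vertical below 0.7 rad and linear speed of gauge below 0.03 m/s); the robot touches nothing.
It fails at once if the gauge is dropped into the canister (falls faster than 0.85 m/s there, about 37 mm of free fall) (linear speed of gauge above 0.85 m/s and horizontal distance between gauge and canister_mouth below 0.05 m and z of gauge in the frame of canister_unit below 0.1 m).
It fails at once if a jig block or the tally counter is pushed more than 30 mm (distance of any of block_front, block_back, tally from where it was at the start of the episode above 0.03 m).
It also fails if it takes over 72 s, if anything falls off the work surface, if the arm or the gripper's body presses on something with over 40 N, if the wrist force passes 120 N, or if a joint passes its speed limit or range.

ROBOT

A 7-joint arm with a two-finger parallel gripper is mounted at the origin on a cart in front of the work surface, level with it; the furniture and walls round the work are solid. World frame = base frame: x ahead of the robot, y to its left, z up, the work surface at z = 0. Lengths are in m, angles in rad, forces in N, time in s.
With the tool pointing down it reaches from about 0.425 to 0.925 m from the base axis. Payload 6.8 kg.
Tool frame: the origin (TCP) lies between the finger pads; the fingertips stand 25 mm ahead of it and the grasp point (between the pads) lies 6 mm ahead of it; z points along the fingers, y is the direction in which the jaws open and shut (so a half turn about z gives the same grasp; the last joint's range is limited). The gripper opens to 85 mm and grips with 20 to 120 N. Pads are 22 mm wide; open, the fingers measure 114 mm over their backs; the gripper's body (76 mm by 85 mm) begins 54 mm behind the grasp point. The pads swing forward as they close: fully open they stand 13 mm farther back than shut.
Start: joints at [-1.338, 0.477, 0.022, 1.555, -0.011, 1.109, -0.083], TCP at [0.226, 0.636, 0.256] pointing down, gripper open.
Joint ranges: [-2.96, 2.96], [-0.34, 2.1], [-1.41, 1.46], [0.24, 2.44], [-1.37, 4.51], [0.17, 1.92], [-2.96, 2.96]. Speed limits (rad/s): [2.39, 2.39, 3.14, 3.14, 3.14, 3.14, 3.14].

INTERFACE

Orientations are given as a rotation vector (axis times angle).
In Python, from plant import manip, grab_frame, job, models gives the robot as it stands.
- The arm moves only by the tool carry_out, never from a script. Its argument "steps" is a list of rows, each an object of numbers: "hand": the closure in counts, from 0 (fully open) to 255 (shut); "tx", "ty", "tz": the shift along the tool's x, y, z in m; "twist": the turn about the tool's z in units of 8 degrees (1.0 is 8 degrees). A call has 1 to 20 rows; each row shifts and turns the pose as measured when the row begins, along the tool's axes as they then stand; what a row does not reach is not made up. A row lasts 1/8 s, in which the tool goes at most 62.5 mm and 10.7 degrees, less where a joint would pass 70% of its speed; a pose out of reach is approached as far as the arm can. A call is refused whole if a number of a shift passes 0.0625 or a number of a turn 1, either way. A call with a gripper value outside its range is refused whole. The fingers move at their own pace and stop on an object; "grip_force" is the grip in N (left out, the last holds). Time passes only in rows, so rows that do not move let the fingers close. It gives the time, the measured TCP pose, the force and the opening at its end, in the units of the state.
- manip.get_state(): the state, without advancing time (a new reading comes with each control period).
- grab_frame(name): name is "side" or "top"; returns a dict with "frame" (400x640x3 uint8, blue, green, red), "fx", "fy", "cx", "cy" (pixels), "rvec" (rotation vector, rad) and "tvec" (3), from world to camera coordinates, as OpenCV has them. Camera axes: x right, y down, z forward; pixel columns grow to the right and rows downward; lengths in m; the calibration is good to about 2 mm. A picture is of the moment at which its call begins. There is no depth.
- job.hand_in(): hands the job in, once; it reports no verdict.
Trained networks look in the newest picture that a camera, given by its name, has taken for a name from the list of things; names that differ only in an ending like _2 or _b are one class to them, and where a whole thing is asked for, a point or a joint stands for the part that bears it (a point fixed in the world has none). Each returns a list of dicts, best first, with "p" (0 to 1); they miss things now and then, are a little off and sometimes report something else, mostly with a low value. They report only what shows in the picture. A call takes as long as a camera call. They do not tell look-alikes from the thing itself.
- models.search_frame(target, camera): "point" ([x, y, z] in m, in the coordinates of the camera as it stood for that picture, good to about 4 mm: the middle of the surface that is visible of it).
- models.tip_of(target, camera): "point" ([x, y, z] in m, in the coordinates of the camera as it stood for that picture, good to about 4 mm: a listed point, or the origin of a listed thing).
The state is a dict: "clock": time; "joints": joint angles; "dq": joint speeds; "joint_torque": joint torques, N m; "tool_pos": TCP position; "tool_rot": TCP orientation; "force": force on the tool from outside, world axes, zero at the start; "wrist_torque": the same for the moment, N m; "gripper_width": finger opening in m.
Only numpy, scipy, OpenCV 4.12 (cv2) and the standard library are available. Lean on these libraries where they do the work, as an engineer would, in place of code of your own. Each camera call takes 0.05 s, during which the arm holds its last target.

## Working session

There is one attempt and no reset: what is moved stays moved. The work goes in short steps, Python scripts to look and compute and a tool call to move; the robot and the scene stay as the last step left them, time stands still between calls to the robot, and variables do not carry over. Pictures are saved under pics/ and viewed, and the job is handed in when it is done.

Besides the shell and the picture viewer there is one more tool, called after "Call:" by a JSON object that holds its "api" and its "payload". carry_out: Moves the arm, as the interface text tells. Its arguments: {"type":"object","properties":{"steps":{"type":"array","items":{"type":"object","properties":{"hand":{"type":"number"},"tx":{"type":"number"},"ty":{"type":"number"},"tz":{"type":"number"},"twist":{"type":"number"}}}},"grip_force":{"type":"number"}},"required":["steps"]}

```bash
ls; mkdir -p pics
cat > h.py <<'E'
import numpy as np, cv2
from plant import manip, grab_frame, job, models
def cam(n):
    f=grab_frame(n); R=cv2.Rodrigues(np.array(f['rvec'],float))[0]; t=np.array(f['tvec'],float).ravel()
    return f,R,t
def toW(p,R,t): return R.T@(np.array(p)-t)
def px2w(u,v,z,f,R,t):
    d=R.T@np.array([(u-f['cx'])/f['fx'],(v-f['cy'])/f['fy'],1]); c=-R.T@t
    return c+d*(z-c[2])/d[2]
def w2px(p,f,R,t):
    q=R@np.array(p)+t; return f['fx']*q[0]/q[2]+f['cx'],f['fy']*q[1]/q[2]+f['cy']
E
python3 - <<'E'
from h import *
s=manip.get_state(); print(s)
for n in ('top','side'):
    f,R,t=cam(n); cv2.imwrite(f'pics/{n}0.png',f['frame']); print(n,f['fx'],f['cx'],f['cy'],-R.T@t, R[2])
    for k in ['gauge_top','canister_mouth','swing_post','cap_bar','block_front','block_back','tally','stored_0_top']:
        for d in models.tip_of(k,n)[:8]: print(n,k,round(d['p'],2),toW(d['point'],R,t).round(3))
E
```

```text
pics
{'clock': 0.0, 'joints': array([-1.33812521,  0.47775475,  0.02231285,  1.55649874, -0.01149099,
        1.10930805, -0.08307765]), 'dq': array([-8.77826339e-04, -1.67358310e-03, -2.74261378e-05, -4.87226993e-04,
       -4.53674998e-05,  1.06131335e-03,  3.84911377e-03]), 'joint_torque': array([-2.31965705e-04, -5.96436489e+01,  1.60788082e+00, -2.81206888e+01,
        1.25232182e-02,  8.86150432e-03,  2.04654657e-05]), 'tool_pos': array([0.22540293, 0.63564557, 0.25533561]), 'tool_rot': array([-5.32554335e-01, -3.09593969e+00,  2.87772258e-03]), 'force': array([-0.48868285, -0.12675108,  0.28540676]), 'wrist_torque': array([ 0.00625198, -0.00638627, -0.033213  ]), 'gripper_width': 0.0850972266445769}
top 380.1359007677533 321.96741205491446 201.67411442381393 [0.46578197 0.03100357 1.2190119 ] [ 0.0966595   0.00433608 -0.99530806]
top gauge_top 0.72 [0.456 0.229 0.02 ]
top gauge_top 0.56 [ 0.683 -0.262  0.093]
top gauge_top 0.46 [ 0.748 -0.265  0.099]
top gauge_top 0.42 [ 0.59  -0.068  0.095]
top canister_mouth 0.98 [0.456 0.223 0.116]
top swing_post 0.63 [0.54  0.222 0.115]
to
[... 296 characters left out ...]
.77 [ 0.668 -0.011  0.001]
top tally 0.56 [ 0.462  0.093 -0.   ]
top stored_0_top 0.49 [0.435 0.203 0.114]
side 425.1562377353393 318.9309568530078 202.12500438171276 [ 0.1834213  -0.62606825  0.7397659 ] [ 0.42562198  0.63440068 -0.64527646]
side gauge_top 0.85 [ 0.681 -0.262  0.096]
side gauge_top 0.79 [ 0.596 -0.065  0.102]
side gauge_top 0.64 [0.47  0.203 0.114]
side gauge_top 0.56 [ 0.745 -0.268  0.096]
side canister_mouth 0.69 [0.458 0.228 0.115]
side swing_post 0.18 [0.438 0.203 0.108]
side cap_bar 0.95 [0.578 0.152 0.148]
side block_front 0.91 [ 0.516 -0.063  0.006]
side block_front 0.18 [0.578 0.149 0.149]
side tally 0.8 [0.464 0.093 0.003]
side stored_0_top 0.58 [0.436 0.201 0.108]
```

View pics/top0.png

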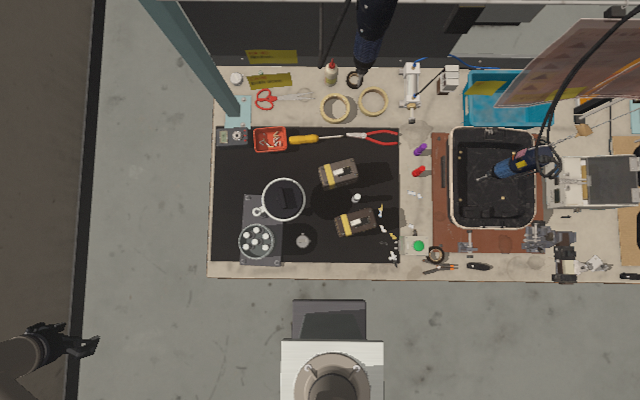

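View pics/side0.png

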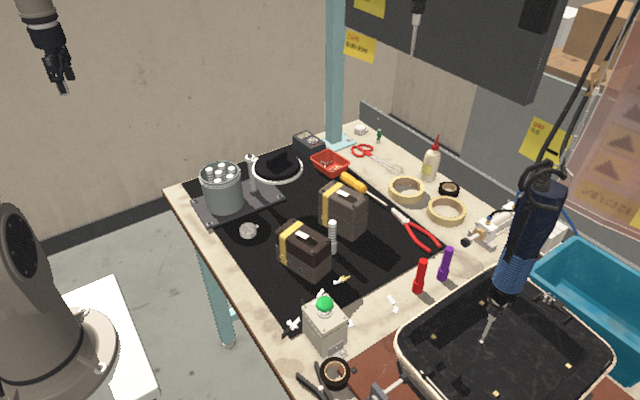

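```bash
python3 - <<'E'
import cv2
a=cv2.imread('pics/top0.png'); b=cv2.imread('pics/side0.png')
cv2.imwrite('pics/crop_can.png',cv2.resize(a[140:300,300-60:460],None,fx=3.5,fy=3.5,interpolation=cv2.INTER_CUBIC)[:560,:770])
E
python3 - <<'E'
import sys; sys.path.insert(0,'.')
from h import *
f,R,t=cam('top')
for p in [(0.456,0.225,.115),(0.59,-0.067,.099),(0.541,.222,.13),(.58,.152,.148)]: print(p,w2px(p,f,R,t))
E
```

```text
(0.456, 0.225, 0.115) (np.float64(256.08333842469665), np.float64(241.28412142633613))
(0.59, -0.067, 0.099) (np.float64(356.74375559347425), np.float64(196.84433679984804))
(0.541, 0.222, 0.13) (np.float64(257.02145477637026), np.float64(211.5849354396205))
(0.58, 0.152, 0.148) (np.float64(280.96977699824197), np.float64(197.66609447317822))
```

The top view shows the canister at about (256,242), the swung-aside cap at (283,200), and the jig blocks at (338,172) and (355,222). There are three candidates for the gauge: the grey one at (356,198) in the aisle, the red one at (418,171) and the purple one at (421,149). The grey one fits, because it stands between the blocks and is neither red nor purple. I'll confirm it in enlarged crops.

Run:
```python
import cv2,numpy as np
a=cv2.imread('pics/top0.png'); b=cv2.imread('pics/side0.png')
c=lambda i,y,x,h,w,k:cv2.resize(i[y:y+h,x:x+w],None,fx=k,fy=k,interpolation=cv2.INTER_CUBIC)
m=np.zeros((600,800,3),np.uint8)
q=c(a,165,230,100,100,4); m[:400,:400]=q   # canister+cap
q=c(a,150,310,100,100,4); m[:400,400:]=q
q=c(b,150,190,60,130,3); m[400:580,:390]=q
q=c(b,200,270,60,100,3); m[400:580,400:700]=q
cv2.imwrite('pics/crops.png',m)
```

```text
(no output)
```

View pics/crops.png

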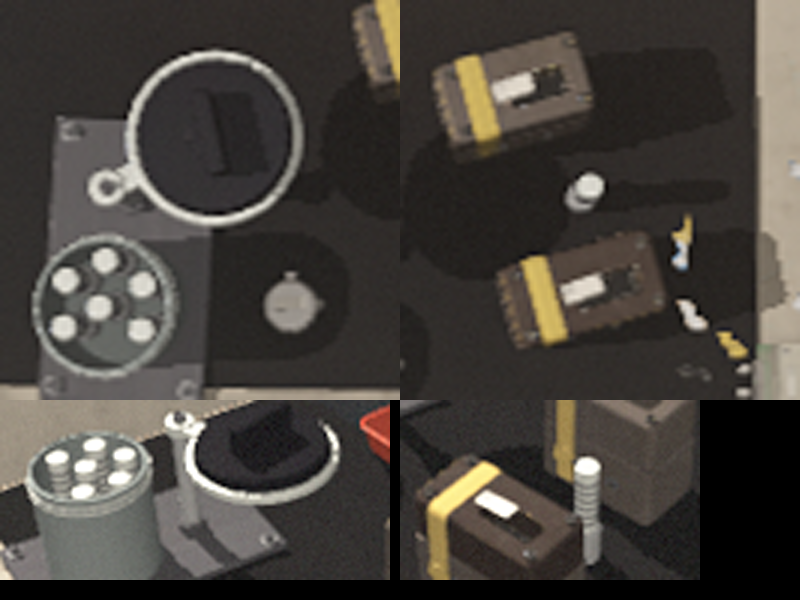

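The grey grooved pin in the aisle is the loose gauge: its top is at about (358,196) in the top view and (333,222) in the side view. The canister has a free slot on the robot side, at about (256,252). Next I measure this precisely.

Run:
```python
from h import *
f,R,t=cam('top'); im=f['frame']; g=im.min(axis=2)
def blob(u,v,r,th):
    y,x=np.mgrid[0:400,0:640]; m=(np.hypot(x-u,y-v)<r)
    w=np.clip(g.astype(float)-th,0,None)*m; return (w*x).sum()/w.sum(),(w*y).sum()/w.sum()
C=np.array([.456,.225])
for n,(u,v) in dict(a=(66,280),b=(105,262),c=(142,284),m=(100,307),d=(64,327),e=(140,329)).items():
    u,v=blob(230+u/4-.4,165+v/4-.4,5,150); p=px2w(u,v,.113,f,R,t); print(n,round(u,1),round(v,1),p[:2].round(4))
u,v=blob(357.8,196,5,150);print('gauge',u,v,px2w(u,v,.099,f,R,t).round(4))
# canister rim ellipse fit & ring
for nm,(x0,y0,x1,y1) in dict(can=(236,220,278,262)).items(): pass
for k in range(3):
    f2,R2,t2=cam('top')
    for key in ['canister_mouth','gauge_top']:
        for d in models.tip_of(key,'top')[:4]: print(key,d['p'],toW(d['point'],R2,t2).round(4))
fs,Rs,ts=cam('side'); g=fs['frame'].min(axis=2)
u,v=blob(332.5,221.7,3.5,140);print('gauge side',u,v,px2w(u,v,.099,fs,Rs,ts).round(4))
# rim px predicted overlay
ims=cv2.resize(im[165:265,230:330],None,fx=6,fy=6,interpolation=cv2.INTER_CUBIC)
def dr(c,r,z,col):
    for a in np.linspace(0,6.28,90):
        q=w2px((c[0]+r*np.cos(a),c[1]+r*np.sin(a),z),f,R,t); cv2.circle(ims,(int((q[0]-230+.5)*6),int((q[1]-165+.5)*6)),1,col,-1)
dr((.456,.225),.05,.115,(0,0,255)); dr((.456,.225),.046,.115,(0,255,0)); dr((.541,.222),.013,.134,(0,0,255)); dr((.58,.152),.0635,.127,(0,255,255))
cv2.imwrite('pics/ov.png',ims)
s=manip.get_state(); print(cv2.Rodrigues(s['tool_rot'])[0].round(3), s['clock'])
```

```text
a 245.8 234.6 [0.475  0.2557]
b 255.7 229.6 [0.4897 0.2273]
c 265.1 235.8 [0.4721 0.1995]
m 254.2 241.4 [0.4557 0.2308]
d 245.4 246.3 [0.4414 0.256 ]
e 264.6 247.1 [0.4396 0.2001]
gauge 356.9388971684054 196.10059612518629 [ 0.5922 -0.0676  0.099 ]
canister_mouth 0.96 [0.4602 0.2259 0.1143]
gauge_top 0.49 [ 0.7483 -0.2669  0.0981]
gauge_top 0.45 [ 0.6819 -0.2593  0.0939]
gauge_top 0.44 [ 0.5895 -0.0651  0.096 ]
canister_mouth 0.66 [0.4577 0.2272 0.1162]
gauge_top 0.43 [ 0.6807 -0.2646  0.093 ]
gauge_top 0.39 [ 0.7469 -0.2679  0.0959]
gauge_top 0.37 [ 0.5894 -0.0659  0.0949]
canister_mouth 0.83 [0.4558 0.2258 0.1173]
canister_mouth 0.69 [0.475  0.2523 0.1154]
gauge_top 0.48 [ 0.6827 -0.2636  0.0944]
gauge_top 0.44 [ 0.7482 -0.2695  0.0969]
gauge_top 0.38 [ 0.59   -0.0666  0.0939]
gauge side 332.33313014324904 221.8104236513258 [ 0.5926 -0.0688  0.099 ]
[[-0.942  0.334 -0.   ]
 [ 0.334  0.942  0.   ]
 [ 0.     0.    -1.   ]] 1.5
```

View pics/ov.png

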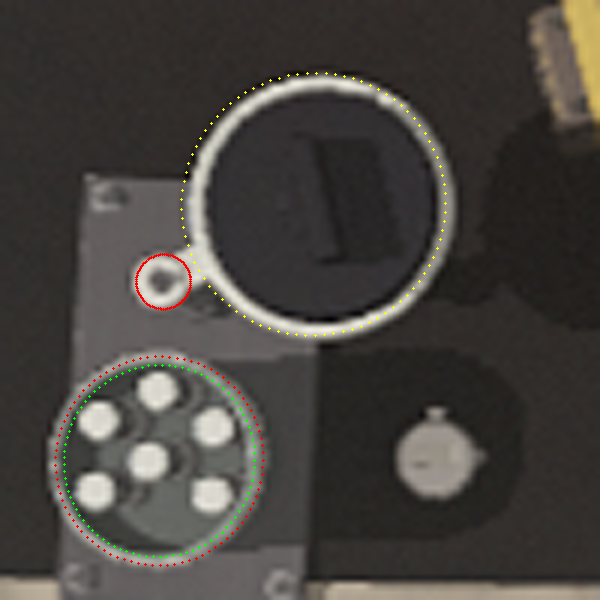

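```bash
cat > opt.py <<'E'
import numpy as np, itertools,sys
def run(P,th=.0145,op=.0015):
    P=np.array(P); best=[]
    for r in np.arange(.024,.0345,.001):
      for ph in np.radians(np.arange(150,215,3)):
        g=r*np.array([np.cos(ph),np.sin(ph)])
        df=np.linalg.norm(P-g,axis=1).min()-.023
        for a in np.radians(np.arange(0,180,5)):
          d=np.array([np.cos(a),np.sin(a)]); n=np.array([-d[1],d[0]])
          for off in (-.004,-.002,0,.002,.004):
            cl=1
            for s in (1,-1):
              lo=.009+op; c=g+s*d*(lo+th/2)+n*off
              for p in P:
                q=p-c; u=max(abs(q@d)-th/2,0); v=max(abs(q@n)-.011,0)
                cl=min(cl,np.hypot(u,v)-.009 if u+v>0 else -.009)
              for i,j in itertools.product((1,-1),(1,-1)):
                cl=min(cl,.046-np.linalg.norm(c+i*d*th/2+j*n*.011))
            best.append((round(1e3*min(cl,df),1),round(1e3*cl,1),round(1e3*df,1),(g*1e3).round(1).tolist(),round(np.degrees(a)),off))
    best.sort(key=lambda b:-b[0]); return best
E
python3 - <<'E'
from opt import run
P=[(.0185,.0287),(.033,0),(.0156,-.0275),(-.001,.004),(-.015,.029),(-.017,-.027)]
for th in (.0145,.010):
  for b in run(P,th)[:6]: print(th,b)
P[4]=(-.009,.032);P[5]=(-.011,-.0305)
for b in run(P)[:4]: print('nudged',b)
P[3]=(.006,.002)
for b in run(P)[:4]: print('nudged3',b)
E
```

```text
0.0145 (np.float64(-2.8), np.float64(-2.8), np.float64(0.6), [-24.0, -1.3], 65, 0)
0.0145 (np.float64(-2.9), np.float64(-2.9), np.float64(-1.3), [-23.2, -6.2], 145, -0.004)
0.0145 (np.float64(-2.9), np.float64(-2.9), np.float64(-2.6), [-23.8, -7.7], 150, -0.004)
0.0145 (np.float64(-3.0), np.float64(-3.0), np.float64(0.7), [-24.7, 3.9], 115, -0.002)
0.0145 (np.float64(-3.0), np.float64(-3.0), np.float64(1.9), [-25.9, 2.7], 110, -0.002)
0.0145 (np.float64(-3.0), np.float64(-3.0), np.float64(2.3), [-26.0, 0.0], 70, 0)
0.01 (np.float64(-0.2), np.float64(-0.2), np.float64(1.1), [-25.0, 1.3], 70, 0.002)
0.01 (np.float64(-0.2), np.float64(-0.2), np.float64(3.1), [-27.0, 1.4], 120, -0.004)
0.01 (np.float64(-0.3), np.float64(-0.3), np.float64(-0.3), [-23.7, 3.8], 120, 0)
0.01 (np.float64(-0.3), np.float64(-0.3), np.float64(0.3), [-24.0, 0.0], 65, 0.002)
0.01 (np.float64(-0.3), np.float64(-0.3), np.float64(2.1), [-26.0, 1.4], 65, 0)
0.01 (np.float64(-0.4), np.float64(-0.4), np.float64(0.1), [-24.0, 1.3], 75, 0.004)
nudged (np.float64(0.2), np.float64(0.2), np.float64(2.1), [-26.0, 1.4], 105, -0.004)
nudged (np.float64(0.1), np.float64(0.2), np.float64(0.1), [-24.0, 1.3], 110, -0.004)
nudged (np.float64(0.1), np.float64(0.1), np.float64(1.1), [-25.0, 1.3], 110, -0.004)
nudged (np.float64(0.0), np.float64(0.0), np.float64(0.1), [-24.0, 1.3], 105, -0.002)
nudged3 (np.float64(0.6), np.float64(0.6), np.float64(7.1), [-24.0, 0.0], 65, -0.004)
nudged3 (np.float64(0.4), np.float64(0.4), np.float64(9.0), [-26.0, 1.4], 70, -0.004)
nudged3 (np.float64(0.3), np.float64(0.3), np.float64(7.0), [-24.0, 1.3], 110, -0.004)
nudged3 (np.float64(0.3), np.float64(0.3), np.float64(8.0), [-25.0, 1.3], 65, -0.004)
```

Call:
{"api": "carry_out", "payload": {"steps": [{"tx": -0.042, "ty": -0.038, "hand": 0}, {"tx": -0.042, "ty": -0.038}, {"tx": -0.042, "ty": -0.038}, {"tx": -0.042, "ty": -0.038}, {"tx": -0.042, "ty": -0.038}, {"tx": -0.042, "ty": -0.038}, {"tx": -0.042, "ty": -0.038}, {"tx": -0.042, "ty": -0.038}, {"tx": -0.042, "ty": -0.038}, {"tx": -0.042, "ty": -0.038}, {"tx": -0.042, "ty": -0.038}, {"twist": -1}, {"twist": -1}, {"twist": -1}, {"twist": -1}], "grip_force": 40}}

```text
invalid input
```

```bash
cat >> h.py <<'E'
def go(target, yawdeg=None, quiet=False):
    s=manip.get_state(); M=cv2.Rodrigues(np.array(s['tool_rot'],float))[0]; p=np.array(s['tool_pos'])
    d=M.T@(np.array(target)-p); y=np.degrees(np.arctan2(M[1,1],M[0,1]))
    print('t',round(s['clock'],2),'tcp',p.round(4),'yaw_y',round(y,2),'z',M[:,2].round(3),'F',np.array(s['force']).round(1),'w',round(s['gripper_width'],4))
    print('delta tool',d.round(4),'n',np.linalg.norm(d)/.0625, 'twist', None if yawdeg is None else round(-(yawdeg-y)/8,2))
E
python3 - <<'E'
from h import *
go((.595,-.067,.2553),105)
E
```

```text
t 1.5 tcp [0.2256 0.6362 0.2563] yaw_y 70.47 z [-0.  0. -1.] F [-0.4 -0.   0.6] w 0.0854
delta tool [-0.5832 -0.5393  0.001 ] n 12.70908915063779 twist -4.32
```

Call:
{"api": "carry_out", "payload": {"steps": [{"hand": 0, "tx": -0.042, "ty": -0.038, "tz": 0, "twist": 0}, {"hand": 0, "tx": -0.042, "ty": -0.038, "tz": 0, "twist": 0}, {"hand": 0, "tx": -0.042, "ty": -0.038, "tz": 0, "twist": 0}, {"hand": 0, "tx": -0.042, "ty": -0.038, "tz": 0, "twist": 0}, {"hand": 0, "tx": -0.042, "ty": -0.038, "tz": 0, "twist": 0}, {"hand": 0, "tx": -0.042, "ty": -0.038, "tz": 0, "twist": 0}, {"hand": 0, "tx": -0.042, "ty": -0.038, "tz": 0, "twist": 0}, {"hand": 0, "tx": -0.042, "ty": -0.038, "tz": 0, "twist": 0}, {"hand": 0, "tx": -0.042, "ty": -0.038, "tz": 0, "twist": 0}, {"hand": 0, "tx": -0.042, "ty": -0.038, "tz": 0, "twist": 0}, {"hand": 0, "tx": -0.042, "ty": -0.038, "tz": 0, "twist": 0}, {"hand": 0, "tx": 0, "ty": 0, "tz": 0, "twist": -1}, {"hand": 0, "tx": 0, "ty": 0, "tz": 0, "twist": -1}, {"hand": 0, "tx": 0, "ty": 0, "tz": 0, "twist": -1}, {"hand": 0, "tx": 0, "ty": 0, "tz": 0, "twist": -1}], "grip_force": 40}}

```text
clock: 3.38
tool_pos: [0.5321, 0.0706, 0.2574]
tool_rot: [-0.365, 3.113, 0.008]
force: [0.1, -0.8, 0.3]
gripper_width: 0.085
```

Run:
```python
from h import *
go((.595,-.067,.2553),105)
```

```text
t 3.38 tcp [0.5321 0.0706 0.2574] yaw_y 103.39 z [ 0.007  0.006 -1.   ] F [ 0.1 -0.8  0.3] w 0.085
delta tool [-0.0293 -0.1485  0.0017] n 2.4212655153868488 twist -0.2
```

Call:
{"api": "carry_out", "payload": {"steps": [{"hand": 0, "tx": -0.01, "ty": -0.05, "tz": 0, "twist": -0.2}, {"hand": 0, "tx": -0.01, "ty": -0.05, "tz": 0, "twist": 0}, {"hand": 0, "tx": -0.01, "ty": -0.048, "tz": 0, "twist": 0}, {"hand": 0, "tx": 0, "ty": 0, "tz": 0.05, "twist": 0}, {"hand": 0, "tx": 0, "ty": 0, "tz": 0.04, "twist": 0}, {"hand": 0, "tx": 0, "ty": 0, "tz": 0, "twist": 0}]}}

```text
clock: 4.12
tool_pos: [0.6034, -0.0682, 0.167]
tool_rot: [-0.416, 3.1, 0.007]
force: [0.6, 0.6, 0.6]
gripper_width: 0.0855
```

Run:
```python
from h import *
go((.595,-.067,.116),105)
m=[]
for n,(x,y) in dict(top=(290,120),side=(260,130)).items():
    f,R,t=cam(n); m.append(cv2.resize(f['frame'][y:y+130,x:x+130],None,fx=3,fy=3,interpolation=cv2.INTER_CUBIC))
cv2.imwrite('pics/g1.png',np.hstack(m))
```

```text
t 4.12 tcp [ 0.6034 -0.0682  0.167 ] yaw_y 105.28 z [ 0.013  0.006 -1.   ] F [0.6 0.6 0.6] w 0.0855
delta tool [0.0085 0.0032 0.0509] n 0.8273915370950768 twist 0.04
```

View pics/g1.png

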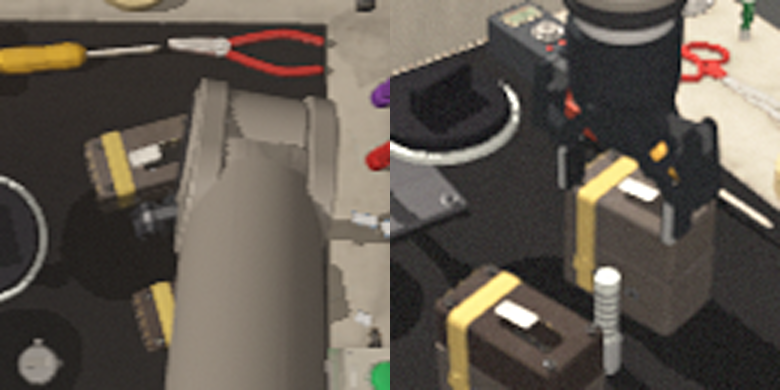

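Call:
{"api": "carry_out", "payload": {"steps": [{"hand": 0, "tx": 0.0085, "ty": 0.003, "tz": 0, "twist": 0}, {"hand": 0, "tx": 0, "ty": 0, "tz": 0.025, "twist": 0}, {"hand": 0, "tx": 0, "ty": 0, "tz": 0.025, "twist": 0}, {"hand": 0, "tx": 0, "ty": 0, "tz": 0, "twist": 0}]}}

```text
clock: 4.72
tool_pos: [0.6004, -0.0658, 0.1271]
tool_rot: [-0.417, 3.082, 0.005]
force: [0.3, 0.7, 0.8]
gripper_width: 0.0856
```

Run:
```python
from h import *
go((.595,-.067,.113),105)
m=[]
for n,(x,y) in dict(top=(290,120),side=(260,130)).items():
    f,R,t=cam(n); m.append(cv2.resize(f['frame'][y:y+130,x:x+130],None,fx=3,fy=3,interpolation=cv2.INTER_CUBIC))
cv2.imwrite('pics/g2.png',np.hstack(m))
```

```text
t 4.72 tcp [ 0.6004 -0.0658  0.1271] yaw_y 105.42 z [ 0.031  0.008 -0.999] F [0.3 0.7 0.8] w 0.0856
delta tool [0.006  0.0003 0.0139] n 0.24256680112265452 twist 0.05
```

View pics/g2.png

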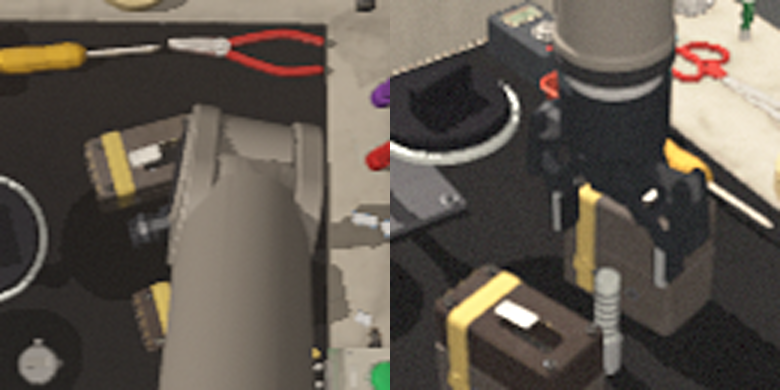

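Run:
```python
from h import *
s=manip.get_state(); print(s['joints'].round(3),s['dq'].round(3)); go((.595,-.067,.113),105)
```

```text
[-0.177  0.505  0.247  1.872 -0.187  0.752  2.013] [-0.001  0.     0.004 -0.01  -0.003 -0.003  0.003]
t 4.83 tcp [ 0.6019 -0.0662  0.1288] yaw_y 105.4 z [ 0.034  0.008 -0.999] F [ 0.6 -0.2 -0.4] w 0.0853
delta tool [0.0074 0.001  0.0155] n 0.2757417699496349 twist 0.05
```

Call:
{"api": "carry_out", "payload": {"steps": [{"hand": 0, "tx": 0.006, "ty": 0, "tz": 0.0, "twist": 0}, {"hand": 0, "tx": 0, "ty": 0, "tz": 0.007, "twist": 0}, {"hand": 0, "tx": 0, "ty": 0, "tz": 0.007, "twist": 0}]}}

```text
clock: 5.2
tool_pos: [0.598, -0.0679, 0.1174]
tool_rot: [-0.415, 3.073, 0.004]
force: [-0.1, 0.0, -0.4]
gripper_width: 0.0856
```

Run:
```python
from h import *
s=manip.get_state(); print(s['joints'].round(3),s['dq'].round(3)); go((.595,-.067,.113),105)
```

```text
[-0.17   0.513  0.241  1.891 -0.193  0.719  2.022] [ 0.025  0.078 -0.024  0.027 -0.027 -0.108  0.025]
t 5.2 tcp [ 0.598  -0.0679  0.1174] yaw_y 105.39 z [ 0.04   0.008 -0.999] F [-0.1  0.  -0.4] w 0.0856
delta tool [0.0028 0.0017 0.0043] n 0.08586464836073793 twist 0.05
```

Call:
{"api": "carry_out", "payload": {"steps": [{"hand": 0, "tx": 0.004, "ty": 0.0015, "tz": 0.004, "twist": 0}, {"hand": 0, "tx": 0, "ty": 0, "tz": 0, "twist": 0}, {"hand": 160, "tx": 0, "ty": 0, "tz": 0, "twist": 0}, {"hand": 160, "tx": 0, "ty": 0, "tz": 0, "twist": 0}]}}

```text
clock: 5.7
tool_pos: [0.5931, -0.0674, 0.1119]
tool_rot: [-0.416, 3.075, 0.004]
force: [-0.6, 0.1, -0.4]
gripper_width: 0.0515
```

Run:
```python
from h import *
s=manip.get_state(); go((.595,-.067,.113),105)
m=[]
for n,(x,y) in dict(top=(290,120),side=(260,130)).items():
    f,R,t=cam(n); m.append(cv2.resize(f['frame'][y:y+130,x:x+130],None,fx=3,fy=3,interpolation=cv2.INTER_CUBIC))
cv2.imwrite('pics/g3.png',np.hstack(m))
```

```text
t 5.7 tcp [ 0.5931 -0.0674  0.1119] yaw_y 105.39 z [ 0.038  0.008 -0.999] F [-0.6  0.1 -0.4] w 0.0515
delta tool [-0.002  -0.0001 -0.001 ] n 0.03516619122994827 twist 0.05
```

View pics/g3.png

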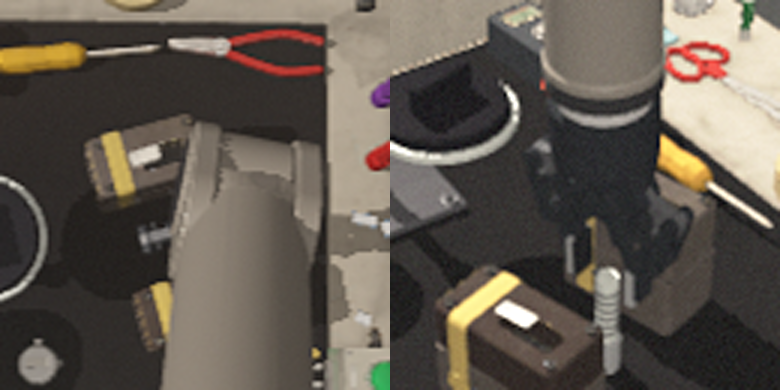

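The fingertips straddle the gauge's top, which is at about (607,275) in the side crop, so I'll close the gripper.

Call:
{"api": "carry_out", "payload": {"steps": [{"hand": 255, "tx": 0, "ty": 0, "tz": 0, "twist": 0}, {"hand": 255, "tx": 0, "ty": 0, "tz": 0, "twist": 0}, {"hand": 255, "tx": 0, "ty": 0, "tz": 0, "twist": 0}, {"hand": 255, "tx": 0, "ty": 0, "tz": 0, "twist": 0}], "grip_force": 45}}

```text
clock: 6.3
tool_pos: [0.5934, -0.0675, 0.1123]
tool_rot: [-0.416, 3.074, 0.004]
force: [0.3, 0.4, 0.7]
gripper_width: 0.0158
```

Run:
```python
from h import *
s=manip.get_state(); go((.595,-.067,.113),105)
```

```text
t 6.3 tcp [ 0.5934 -0.0675  0.1123] yaw_y 105.4 z [ 0.039  0.008 -0.999] F [0.3 0.4 0.7] w 0.0158
delta tool [-0.0017  0.     -0.0006] n 0.028278554441491934 twist 0.05
```

Call:
{"api": "carry_out", "payload": {"steps": [{"hand": 255, "tx": 0, "ty": 0, "tz": -0.01, "twist": 0}, {"hand": 255, "tx": 0, "ty": 0, "tz": -0.03, "twist": 0}, {"hand": 255, "tx": 0, "ty": 0, "tz": -0.04, "twist": 0}, {"hand": 255, "tx": 0, "ty": 0, "tz": -0.04, "twist": 0}, {"hand": 255, "tx": 0, "ty": 0, "tz": -0.03, "twist": 0}, {"hand": 255, "tx": 0, "ty": 0, "tz": 0, "twist": 0}]}}

```text
clock: 7.05
tool_pos: [0.5866, -0.0688, 0.2687]
tool_rot: [-0.415, 3.075, 0.004]
force: [0.8, 0.4, -0.5]
gripper_width: 0.0155
```

Run:
```python
from h import *
s=manip.get_state(); go((.4265,.226,.24),105)
m=[]
for n,(x,y) in dict(top=(290,120),side=(260,90)).items():
    f,R,t=cam(n); m.append(cv2.resize(f['frame'][y:y+130,x:x+130],None,fx=3,fy=3,interpolation=cv2.INTER_CUBIC))
cv2.imwrite('pics/g4.png',np.hstack(m))
```

```text
t 7.05 tcp [ 0.5866 -0.0688  0.2687] yaw_y 105.37 z [ 0.038  0.008 -0.999] F [ 0.8  0.4 -0.5] w 0.0155
delta tool [0.0772 0.3268 0.0249] n 5.386920057853411 twist 0.05
```

View pics/g4.png

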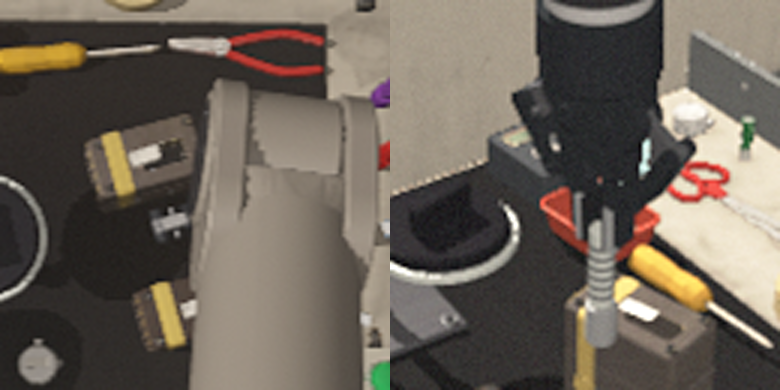

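Call:
{"api": "carry_out", "payload": {"steps": [{"hand": 255, "tx": 0.013, "ty": 0.054, "tz": 0, "twist": 0}, {"hand": 255, "tx": 0.013, "ty": 0.054, "tz": 0, "twist": 0}, {"hand": 255, "tx": 0.013, "ty": 0.054, "tz": 0, "twist": 0}, {"hand": 255, "tx": 0.013, "ty": 0.054, "tz": 0, "twist": 0}, {"hand": 255, "tx": 0.013, "ty": 0.054, "tz": 0, "twist": 0}, {"hand": 255, "tx": 0.012, "ty": 0.05, "tz": 0, "twist": 0}, {"hand": 255, "tx": 0, "ty": 0, "tz": 0, "twist": 0}]}}

```text
clock: 8.02
tool_pos: [0.4158, 0.2261, 0.252]
tool_rot: [-0.417, 3.097, -0.005]
force: [0.7, 0.1, -0.1]
gripper_width: 0.0162
```

```bash
cat >> h.py <<'E'
def look(name,top=(210,165,130,130),side=(160,60,130,130),k=3):
    m=[]
    for n,(x,y,w,h) in dict(top=top,side=side).items():
        f,R,t=cam(n); m.append(cv2.resize(f['frame'][y:y+h,x:x+w],None,fx=k,fy=k,interpolation=cv2.INTER_CUBIC))
    cv2.imwrite(f'pics/{name}.png',np.hstack(m))
E
python3 - <<'E'
from h import *
s=manip.get_state(); go((.4275,.227,.24),105)
look('p1')
E
```

```text
t 8.03 tcp [0.4158 0.2261 0.252 ] yaw_y 105.35 z [ 0.017 -0.001 -1.   ] F [ 0.7  0.1 -0.1] w 0.0162
delta tool [-0.0114 -0.0021  0.0122] n 0.26876192391279347 twist 0.04
```

View pics/p1.png

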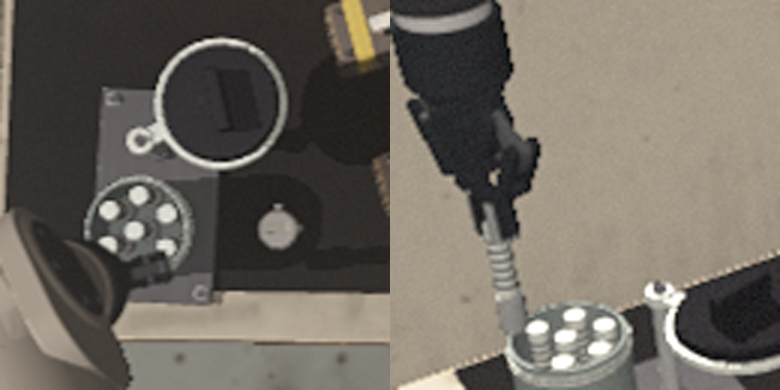

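Call:
{"api": "carry_out", "payload": {"steps": [{"hand": 255, "tx": -0.0115, "ty": -0.002, "tz": 0, "twist": 0}, {"hand": 255, "tx": 0, "ty": 0, "tz": 0, "twist": 0}]}}

```text
clock: 8.38
tool_pos: [0.4316, 0.2206, 0.2516]
tool_rot: [-0.4, 3.099, -0.01]
force: [1.1, 0.3, -0.5]
gripper_width: 0.016
```

```bash
cat > ov.py <<'E'
from h import *
import sys
def ovl(name,C=(.4565,.227)):
    s=manip.get_state(); M=cv2.Rodrigues(np.array(s['tool_rot'],float))[0]; p=np.array(s['tool_pos'])
    f,R,t=cam('side'); x0,y0,w,h,k=170,60,110,130,4.5
    im=cv2.resize(f['frame'][y0:y0+h,x0:x0+w],None,fx=k,fy=k,interpolation=cv2.INTER_CUBIC)
    im0=im.copy()
    def d(P,col):
        q=w2px(P,f,R,t); cv2.circle(im,(int((q[0]-x0+.5)*k),int((q[1]-y0+.5)*k)),1,col,-1)
    tip=p+M[:,2]*.0155  # ~mid of the grip overlap... top of gauge at +13mm
    for a in np.linspace(0,6.28,60):
        for r in (.046,.05): d((C[0]+r*np.cos(a),C[1]+r*np.sin(a),.115),(0,255,0))
        for ax,col in ((np.array([0,0,-1.]),(0,0,255)),(M[:,2],(255,255,0))):
            g=p+M[:,2]*.0133+np.array([-.0022,0,0])
            for L,r in ((0,.009),(.063,.009),(.063,.0115),(.095,.0115)):
                d(g+ax*L+np.array([r*np.cos(a),r*np.sin(a),0]),col)
    cv2.imwrite(f'pics/{name}.png',cv2.resize(np.hstack([im0,im]),None,fx=.8,fy=.8))
E
python3 - <<'E'
from ov import *
go((.4275,.227,.24),105); ovl('p2')
E
```

```text
t 8.38 tcp [0.4316 0.2206 0.2516] yaw_y 104.72 z [ 0.017 -0.004 -1.   ] F [ 1.1  0.3 -0.5] w 0.016
delta tool [0.0025 0.0073 0.0115] n 0.22167425066706983 twist -0.03
```

View pics/p2.png

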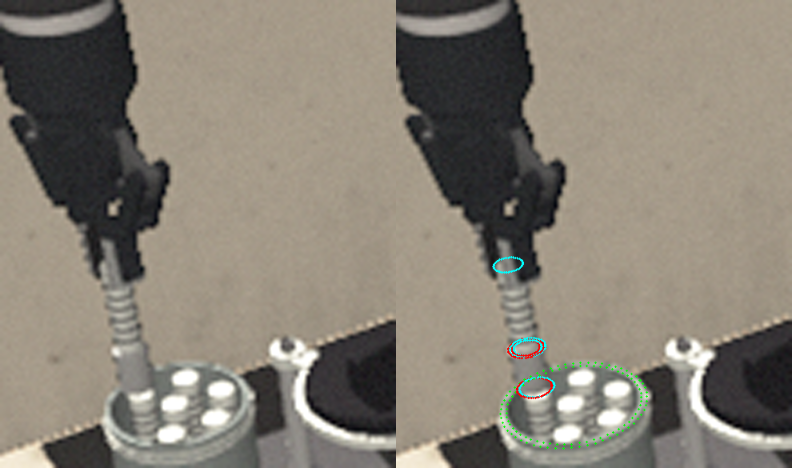

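Call:
{"api": "carry_out", "payload": {"steps": [{"hand": 255, "tx": 0.002, "ty": 0.007, "tz": 0, "twist": 0}, {"hand": 255, "tx": 0, "ty": 0, "tz": 0.01, "twist": 0}, {"hand": 255, "tx": 0, "ty": 0, "tz": 0, "twist": 0}]}}

```text
clock: 8.8
tool_pos: [0.4274, 0.2261, 0.2404]
tool_rot: [-0.398, 3.101, -0.01]
force: [0.1, -0.8, -1.6]
gripper_width: 0.0156
```

Run:
```python
from ov import *
go((.4275,.227,.205),105);
```

```text
t 8.8 tcp [0.4274 0.2261 0.2404] yaw_y 104.61 z [ 0.016 -0.005 -1.   ] F [ 0.1 -0.8 -1.6] w 0.0156
delta tool [0.0002 0.0011 0.0354] n 0.5668843251343028 twist -0.05
```

Call:
{"api": "carry_out", "payload": {"steps": [{"hand": 255, "tx": 0, "ty": 0.001, "tz": 0.012, "twist": 0}, {"hand": 255, "tx": 0, "ty": 0, "tz": 0.012, "twist": 0}, {"hand": 255, "tx": 0, "ty": 0, "tz": 0.01, "twist": 0}, {"hand": 255, "tx": 0, "ty": 0, "tz": 0, "twist": 0}]}}

```text
clock: 9.3
tool_pos: [0.4272, 0.2267, 0.2033]
tool_rot: [-0.398, 3.102, -0.011]
force: [-0.5, 0.4, -1.5]
gripper_width: 0.0158
```

Run:
```python
from ov import *
go((.4275,.227,.17),105); ovl('p3'); 
f,R,t=cam('top'); cv2.imwrite('pics/p3t.png',cv2.resize(f['frame'][200:280,210:310],None,fx=6,fy=6,interpolation=cv2.INTER_CUBIC))
```

```text
t 9.3 tcp [0.4272 0.2267 0.2033] yaw_y 104.64 z [ 0.015 -0.005 -1.   ] F [-0.5  0.4 -1.5] w 0.0158
delta tool [0.0001 0.0005 0.0333] n 0.5332711638195913 twist -0.05
```

View pics/p3.png

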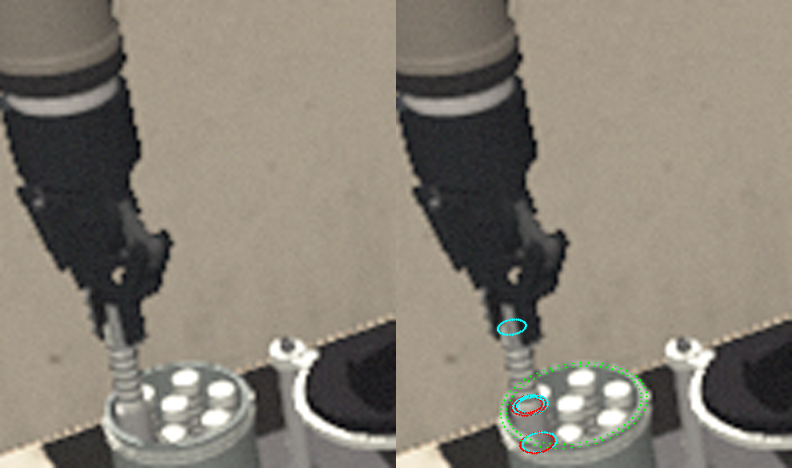

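View pics/p3t.png

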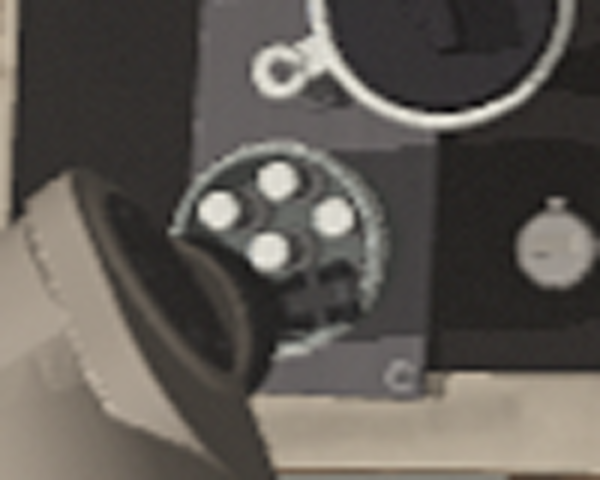

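Call:
{"api": "carry_out", "payload": {"steps": [{"hand": 255, "tx": 0, "ty": 0, "tz": 0.012, "twist": 0}, {"hand": 255, "tx": 0, "ty": 0, "tz": 0.012, "twist": 0}, {"hand": 255, "tx": 0, "ty": 0, "tz": 0.012, "twist": 0}, {"hand": 255, "tx": 0, "ty": 0, "tz": 0.012, "twist": 0}, {"hand": 255, "tx": 0, "ty": 0, "tz": 0.006, "twist": 0}, {"hand": 255, "tx": 0, "ty": 0, "tz": 0, "twist": 0}]}}

```text
clock: 10.15
tool_pos: [0.4288, 0.2269, 0.1465]
tool_rot: [-0.398, 3.1, -0.01]
force: [0.1, -0.3, -0.8]
gripper_width: 0.0157
```

Run:
```python
from ov import *
go((.4275,.227,.143),105); ovl('p4');
```

```text
t 10.15 tcp [0.4288 0.2269 0.1465] yaw_y 104.63 z [ 0.016 -0.004 -1.   ] F [ 0.1 -0.3 -0.8] w 0.0157
delta tool [0.0013 0.0005 0.0035] n 0.05975863702762195 twist -0.05
```

View pics/p4.png

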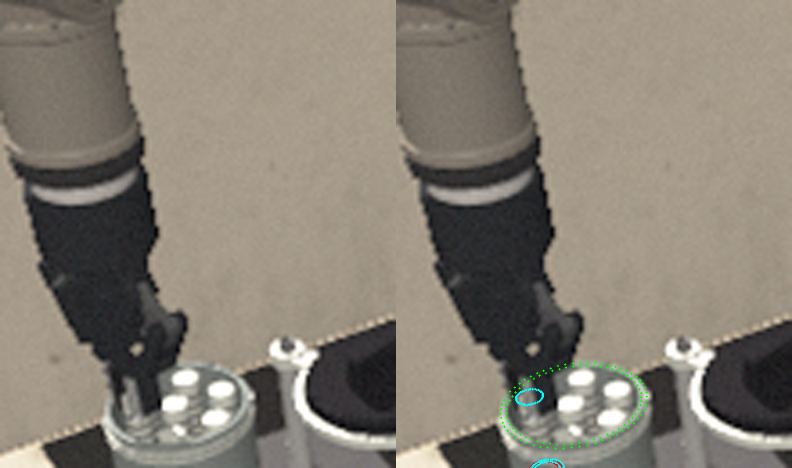

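Call:
{"api": "carry_out", "payload": {"steps": [{"hand": 255, "tx": -0.003, "ty": 0.006, "tz": 0.002, "twist": 0}, {"hand": 255, "tx": -0.003, "ty": 0.006, "tz": 0, "twist": 0}, {"hand": 255, "tx": 0, "ty": 0.002, "tz": 0, "twist": 0}, {"hand": 255, "tx": 0, "ty": 0, "tz": 0, "twist": 0}]}}

```text
clock: 10.7
tool_pos: [0.4316, 0.2426, 0.1453]
tool_rot: [-0.398, 3.1, -0.011]
force: [-0.1, -1.7, -1.5]
gripper_width: 0.0159
```

Run:
```python
from ov import *
go((.4315,.215,.143),105); ovl('p5')
```

```text
t 10.7 tcp [0.4316 0.2426 0.1453] yaw_y 104.62 z [ 0.017 -0.005 -1.   ] F [-0.1 -1.7 -1.5] w 0.0159
delta tool [ 0.0071 -0.0267  0.0024] n 0.4435157030693228 twist -0.05
```

View pics/p5.png

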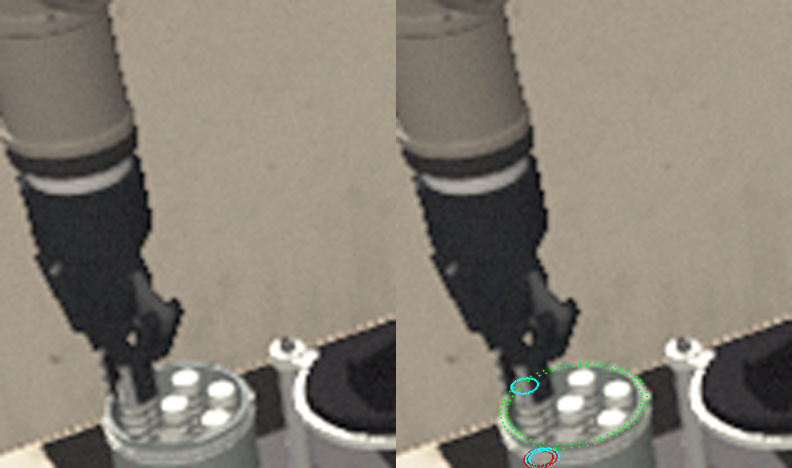

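Call:
{"api": "carry_out", "payload": {"steps": [{"hand": 255, "tx": 0.003, "ty": -0.01, "tz": 0.001, "twist": 0}, {"hand": 255, "tx": 0.003, "ty": -0.01, "tz": 0.001, "twist": 0}, {"hand": 255, "tx": 0.001, "ty": -0.005, "tz": 0, "twist": 0}, {"hand": 255, "tx": 0.0, "ty": -0.003, "tz": 0, "twist": 0}, {"hand": 255, "tx": 0, "ty": 0, "tz": 0, "twist": 0}]}}

```text
clock: 11.38
tool_pos: [0.4332, 0.2149, 0.1445]
tool_rot: [-0.398, 3.095, -0.002]
force: [-0.3, 2.6, -1.4]
gripper_width: 0.0152
```

Run:
```python
from ov import *
go((.4315,.227,.143),105); ovl('p6')
f,R,t=cam('top'); cv2.imwrite('pics/p6t.png',cv2.resize(f['frame'][200:280,210:310],None,fx=6,fy=6,interpolation=cv2.INTER_CUBIC))
```

```text
t 11.38 tcp [0.4332 0.2149 0.1445] yaw_y 104.65 z [ 0.021  0.002 -1.   ] F [-0.3  2.6 -1.4] w 0.0152
delta tool [-0.0014  0.0122  0.0015] n 0.1972190936690222 twist -0.04
```

View pics/p6.png

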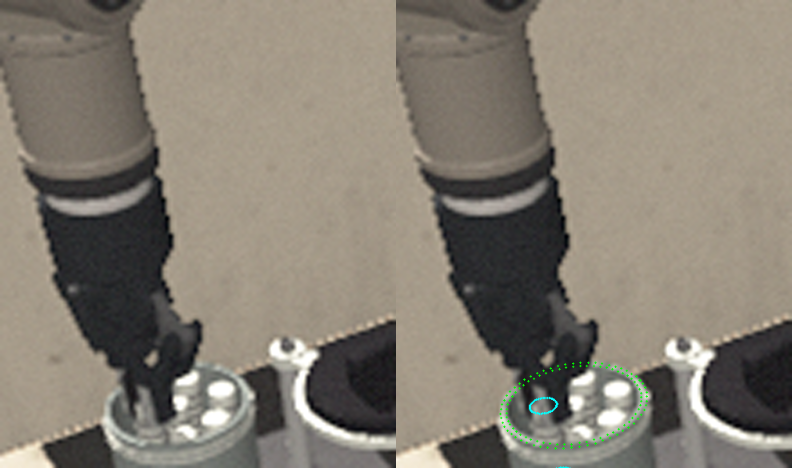

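View pics/p6t.png

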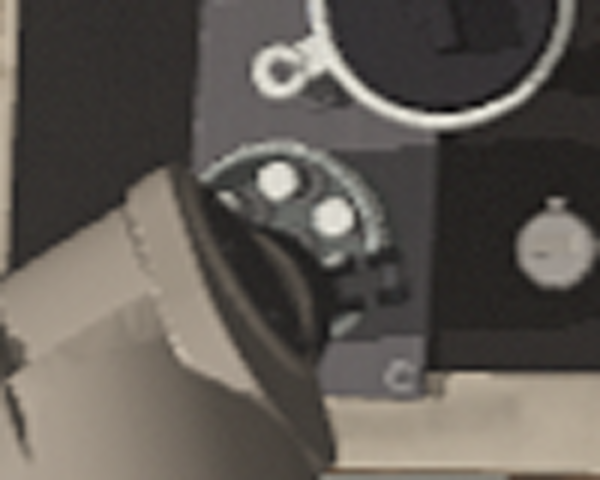

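Call:
{"api": "carry_out", "payload": {"steps": [{"hand": 255, "tx": -0.001, "ty": 0.006, "tz": 0, "twist": 0}, {"hand": 255, "tx": 0, "ty": 0.006, "tz": 0, "twist": 0}, {"hand": 255, "tx": 0, "ty": 0, "tz": 0.003, "twist": 0}, {"hand": 255, "tx": 0, "ty": 0, "tz": 0.003, "twist": 0}, {"hand": 255, "tx": 0, "ty": 0, "tz": 0, "twist": 0}]}}

```text
clock: 12.1
tool_pos: [0.4302, 0.2255, 0.137]
tool_rot: [-0.399, 3.098, -0.008]
force: [-1.1, -0.1, -0.5]
gripper_width: 0.0157
```

Run:
```python
from ov import *
go((.431,.2275,.126),105); ovl('p7')
```

```text
t 12.1 tcp [0.4302 0.2255 0.137 ] yaw_y 104.66 z [ 0.019 -0.003 -1.   ] F [-1.1 -0.1 -0.5] w 0.0157
delta tool [-0.0011  0.0018  0.011 ] n 0.17995721808253476 twist -0.04
```

View pics/p7.png

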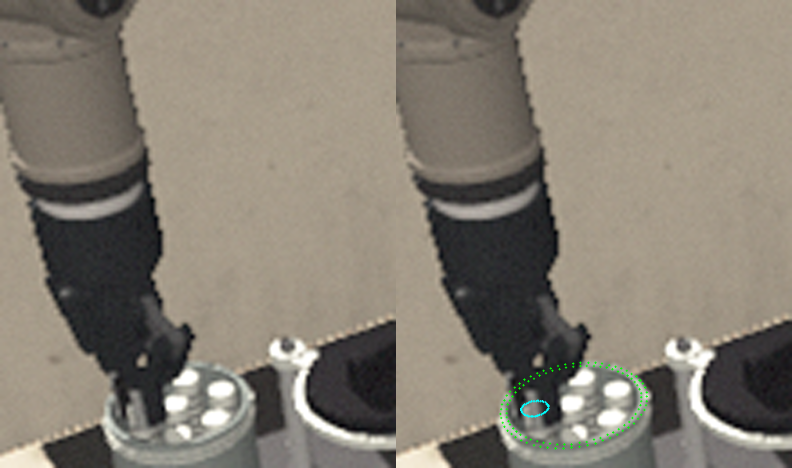

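Call:
{"api": "carry_out", "payload": {"steps": [{"hand": 255, "tx": 0, "ty": 0.002, "tz": 0.003, "twist": 0}, {"hand": 255, "tx": 0, "ty": 0, "tz": 0.003, "twist": 0}, {"hand": 255, "tx": 0, "ty": 0, "tz": 0, "twist": 0}]}}

```text
clock: 12.52
tool_pos: [0.43, 0.2274, 0.1308]
tool_rot: [-0.398, 3.098, -0.008]
force: [-0.5, -0.5, -1.5]
gripper_width: 0.0154
```

Call:
{"api": "carry_out", "payload": {"steps": [{"hand": 255, "tx": 0, "ty": 0, "tz": 0.002, "twist": 0}, {"hand": 255, "tx": 0, "ty": 0, "tz": 0.002, "twist": 0}, {"hand": 255, "tx": 0, "ty": 0, "tz": 0, "twist": 0}]}}

```text
clock: 12.9
tool_pos: [0.4301, 0.2273, 0.1265]
tool_rot: [-0.398, 3.098, -0.008]
force: [0.6, -0.3, -0.5]
gripper_width: 0.0155
```

Call:
{"api": "carry_out", "payload": {"steps": [{"hand": 255, "tx": 0, "ty": 0, "tz": 0.0015, "twist": 0}, {"hand": 255, "tx": 0, "ty": 0, "tz": 0, "twist": 0}]}}

```text
clock: 13.15
tool_pos: [0.4317, 0.2282, 0.1267]
tool_rot: [-0.397, 3.095, -0.006]
force: [-1.1, -0.3, 0.2]
gripper_width: 0.0156
```

Run:
```python
from ov import *
go((.431,.2275,.125),105); ovl('p8')
```

```text
t 13.15 tcp [0.4317 0.2282 0.1267] yaw_y 104.61 z [ 0.022 -0.001 -1.   ] F [-1.1 -0.3  0.2] w 0.0156
delta tool [ 0.0009 -0.0004  0.0017] n 0.03113300276960935 twist -0.05
```

View pics/p8.png

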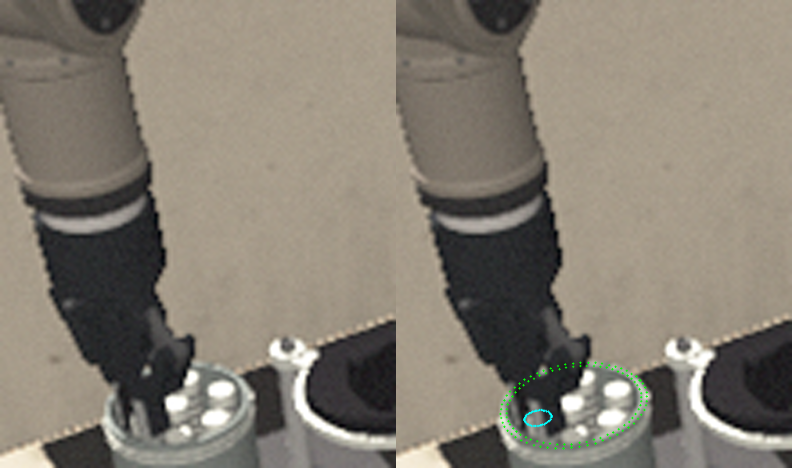

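Call:
{"api": "carry_out", "payload": {"steps": [{"hand": 255, "tx": 0.001, "ty": 0, "tz": 0.002, "twist": 0}, {"hand": 255, "tx": 0, "ty": 0, "tz": 0.0015, "twist": 0}, {"hand": 255, "tx": 0, "ty": 0, "tz": 0.001, "twist": 0}]}}

```text
clock: 13.58
tool_pos: [0.4349, 0.2293, 0.1264]
tool_rot: [-0.394, 3.086, -0.0]
force: [-2.3, -1.8, 8.8]
gripper_width: 0.0154
```

Call:
{"api": "carry_out", "payload": {"steps": [{"hand": 195, "tx": 0, "ty": 0, "tz": 0, "twist": 0}, {"hand": 190, "tx": 0, "ty": 0, "tz": 0, "twist": 0}, {"hand": 190, "tx": 0, "ty": 0, "tz": 0, "twist": 0}]}}

```text
clock: 13.95
tool_pos: [0.4347, 0.2292, 0.1262]
tool_rot: [-0.394, 3.087, -0.0]
force: [0.7, -0.6, -0.2]
gripper_width: 0.0215
```

Run:
```python
from ov import *
go((.431,.2275,.125),105); ovl('p9')
```

```text
t 13.95 tcp [0.4347 0.2292 0.1262] yaw_y 104.55 z [ 0.03   0.004 -1.   ] F [ 0.7 -0.6 -0.2] w 0.0215
delta tool [ 0.0041 -0.0008  0.0011] n 0.06828349866107128 twist -0.06
```

View pics/p9.png

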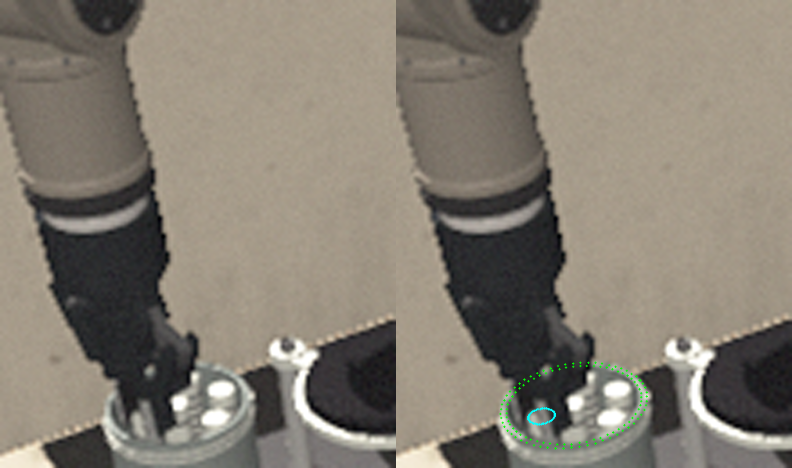

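Call:
{"api": "carry_out", "payload": {"steps": [{"hand": 185, "tx": 0, "ty": 0, "tz": -0.004, "twist": 0}, {"hand": 185, "tx": 0, "ty": 0, "tz": -0.008, "twist": 0}, {"hand": 185, "tx": 0, "ty": 0, "tz": -0.015, "twist": 0}, {"hand": 185, "tx": 0, "ty": 0, "tz": -0.03, "twist": 0}, {"hand": 185, "tx": 0, "ty": 0, "tz": -0.04, "twist": 0}, {"hand": 185, "tx": 0, "ty": 0, "tz": 0, "twist": 0}]}}

```text
clock: 14.75
tool_pos: [0.4321, 0.2292, 0.2298]
tool_rot: [-0.394, 3.085, 0.001]
force: [0.9, 0.8, -0.2]
gripper_width: 0.0235
```

Run:
```python
from h import *
go((.45,.35,.22),105); look('q1')
```

```text
t 14.75 tcp [0.4321 0.2292 0.2298] yaw_y 104.55 z [ 0.031  0.005 -1.   ] F [ 0.9  0.8 -0.2] w 0.0235
delta tool [-0.0474  0.1125  0.0109] n 1.9608741724318581 twist -0.06
```

View pics/q1.png

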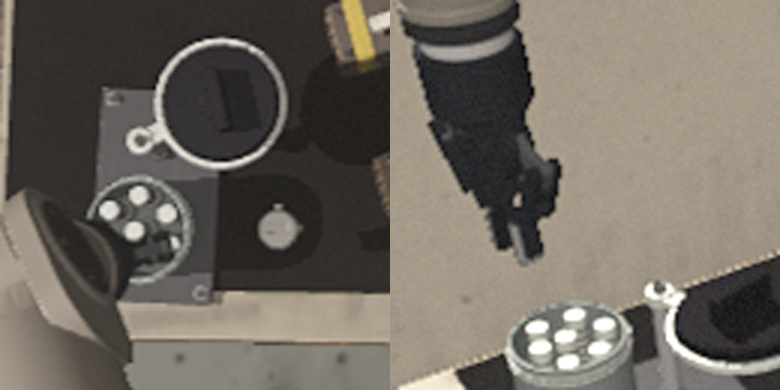

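Run:
```python
from h import *
go((.660,.195,.23),105)
```

```text
t 14.85 tcp [0.4305 0.2282 0.2268] yaw_y 104.56 z [ 0.027  0.002 -1.   ] F [ 1.   0.2 -0.8] w 0.0234
delta tool [-0.2138 -0.0898  0.003 ] n 3.7104411414700342 twist -0.06
```

Call:
{"api": "carry_out", "payload": {"steps": [{"hand": 255, "tx": -0.05, "ty": -0.02, "tz": 0, "twist": 0}, {"hand": 255, "tx": -0.05, "ty": -0.02, "tz": 0, "twist": 0}, {"hand": 255, "tx": -0.05, "ty": -0.02, "tz": 0, "twist": 0}, {"hand": 255, "tx": -0.05, "ty": -0.02, "tz": 0, "twist": 0}, {"hand": 255, "tx": 0, "ty": 0, "tz": 0, "twist": 0}]}}

```text
clock: 15.48
tool_pos: [0.6463, 0.2001, 0.2259]
tool_rot: [-0.403, 3.099, -0.008]
force: [-1.0, -0.2, -0.3]
gripper_width: 0.0002
```

Run:
```python
from h import *
go((.660,.195,.23),105); look('q2',side=(170,130,130,130))
```

```text
t 15.47 tcp [0.6463 0.2001 0.2259] yaw_y 104.8 z [ 0.018 -0.003 -1.   ] F [-1.  -0.2 -0.3] w 0.0002
delta tool [-0.012  -0.0084 -0.0038] n 0.24186760740815375 twist -0.02
```

View pics/q2.png

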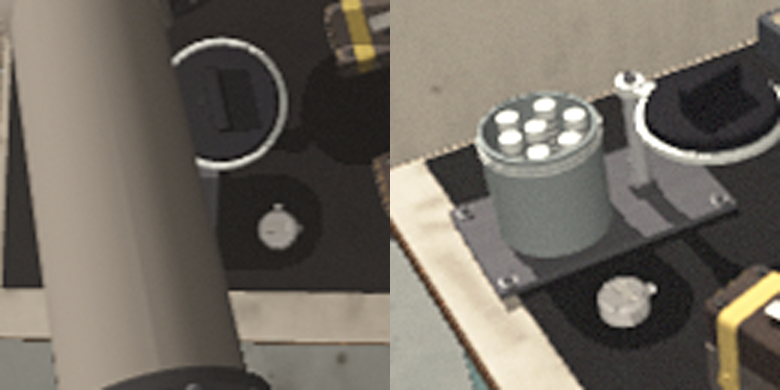

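Call:
{"api": "carry_out", "payload": {"steps": [{"hand": 255, "tx": -0.014, "ty": -0.007, "tz": 0, "twist": 0}, {"hand": 255, "tx": 0, "ty": 0, "tz": 0.03, "twist": 0}, {"hand": 255, "tx": 0, "ty": 0, "tz": 0.03, "twist": 0}, {"hand": 255, "tx": 0, "ty": 0, "tz": 0.028, "twist": 0}, {"hand": 255, "tx": 0, "ty": 0, "tz": 0, "twist": 0}]}}

```text
clock: 16.2
tool_pos: [0.6588, 0.2006, 0.137]
tool_rot: [-0.415, 3.099, -0.003]
force: [-0.1, 0.2, 0.3]
gripper_width: 0.0001
```

Run:
```python
from h import *
go((.654,.190,.135),105); look('q3',side=(170,80,160,130),top=(210,145,100,130))
M=cv2.Rodrigues(np.array(manip.get_state()['tool_rot']))[0]
p=np.array(manip.get_state()['tool_pos'])
P=np.array([.541,.222])
for a in range(335,205,-12):
    q=np.array([*(P+.1135*np.array([np.cos(np.radians(a)),np.sin(np.radians(a))])),.135]); d=M.T@(q-p); print(a,q.round(3),d.round(4)); p=q
```

```text
t 16.2 tcp [0.6588 0.2006 0.137 ] yaw_y 105.24 z [ 0.015  0.    -1.   ] F [-0.1  0.2  0.3] w 0.0001
delta tool [ 0.0074 -0.009   0.0019] n 0.18855586571955887 twist 0.03
335 [0.644 0.174 0.135] [ 0.0235 -0.0216  0.0046]
323 [0.632 0.154 0.135] [ 0.0171 -0.0164 -0.0003]
311 [0.615 0.136 0.135] [ 0.0202 -0.0125 -0.0003]
299 [0.596 0.123 0.135] [ 0.0223 -0.008  -0.0004]
287 [0.574 0.113 0.135] [ 0.0235 -0.0032 -0.0004]
275 [0.551 0.109 0.135] [ 0.0237  0.0017 -0.0005]
263 [0.527 0.109 0.135] [ 0.0228  0.0066 -0.0005]
251 [0.504 0.115 0.135] [ 0.0209  0.0112 -0.0004]
239 [0.483 0.125 0.135] [ 0.0181  0.0153 -0.0004]
227 [0.464 0.139 0.135] [ 0.0145  0.0188 -0.0003]
215 [0.448 0.157 0.135] [ 0.0103  0.0214 -0.0003]
```

View pics/q3.png

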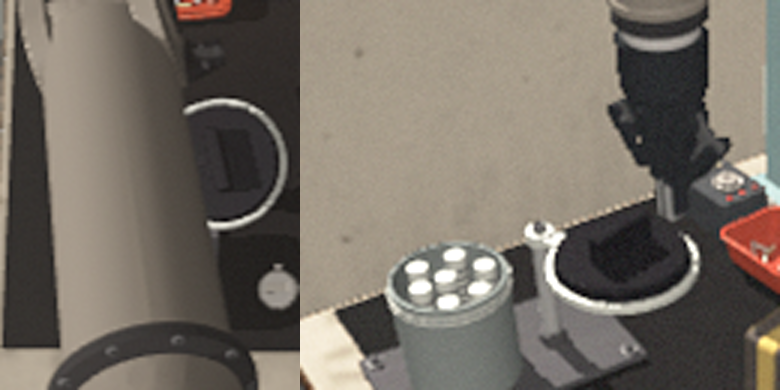

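Call:
{"api": "carry_out", "payload": {"steps": [{"hand": 255, "tx": 0.012, "ty": -0.011, "tz": 0.001, "twist": 0}, {"hand": 255, "tx": 0.012, "ty": -0.011, "tz": 0, "twist": 0}, {"hand": 255, "tx": 0.017, "ty": -0.016, "tz": 0, "twist": 0}, {"hand": 255, "tx": 0.02, "ty": -0.0125, "tz": 0, "twist": 0}, {"hand": 255, "tx": 0, "ty": 0, "tz": 0, "twist": 0}]}}

```text
clock: 16.92
tool_pos: [0.6156, 0.1318, 0.1437]
tool_rot: [-0.409, 3.084, 0.002]
force: [-0.3, 1.0, -0.0]
gripper_width: 0.0001
```

Run:
```python
from h import *
go((.596,.123,.135),105); look('q4',side=(170,80,160,130),top=(210,145,100,130))
```

```text
t 16.93 tcp [0.6156 0.1318 0.1437] yaw_y 105.1 z [ 0.03   0.005 -1.   ] F [-0.3  1.  -0. ] w 0.0001
delta tool [ 0.0214 -0.0033  0.0081] n 0.3703831654397697 twist 0.01
```

View pics/q4.png

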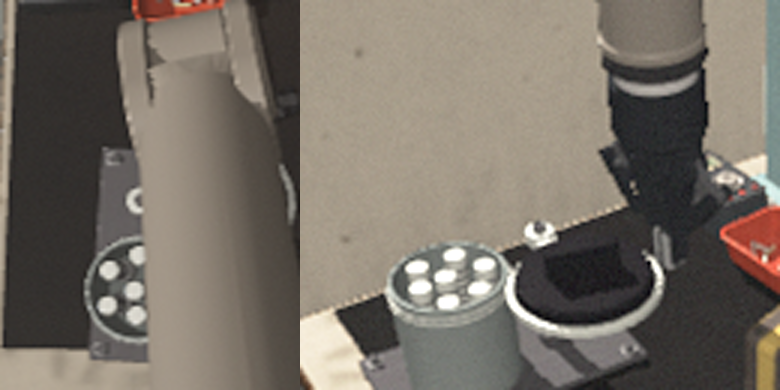

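Call:
{"api": "carry_out", "payload": {"steps": [{"hand": 255, "tx": 0, "ty": 0, "tz": 0.008, "twist": 0}, {"hand": 255, "tx": 0.02, "ty": -0.006, "tz": 0.001, "twist": 0}, {"hand": 255, "tx": 0.02, "ty": -0.003, "tz": 0.001, "twist": 0}, {"hand": 255, "tx": 0.02, "ty": 0, "tz": 0.001, "twist": 0}, {"hand": 255, "tx": 0, "ty": 0, "tz": 0, "twist": 0}]}}

```text
clock: 17.65
tool_pos: [0.5654, 0.1134, 0.1298]
tool_rot: [-0.418, 3.074, 0.006]
force: [-0.2, 0.5, -0.2]
gripper_width: 0.0003
```

Run:
```python
from h import *
go((.527,.109,.135),105); look('q5',side=(170,80,160,130),top=(210,145,100,130))
```

```text
t 17.65 tcp [0.5654 0.1134 0.1298] yaw_y 105.49 z [ 0.039  0.009 -0.999] F [-0.2  0.5 -0.2] w 0.0003
delta tool [ 0.0379  0.006  -0.0067] n 0.6237749640339776 twist 0.06
```

View pics/q5.png

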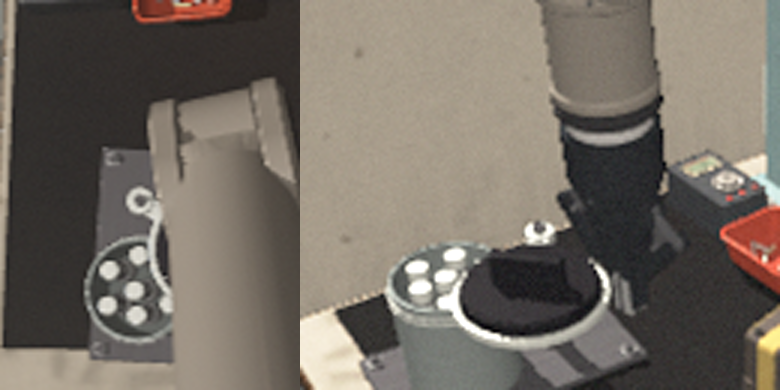

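Call:
{"api": "carry_out", "payload": {"steps": [{"hand": 255, "tx": 0.019, "ty": 0.003, "tz": -0.004, "twist": 0}, {"hand": 255, "tx": 0.019, "ty": 0.004, "tz": -0.002, "twist": 0}, {"hand": 255, "tx": 0.02, "ty": 0.01, "tz": 0, "twist": 0}, {"hand": 255, "tx": 0.018, "ty": 0.015, "tz": 0, "twist": 0}, {"hand": 255, "tx": 0, "ty": 0, "tz": 0, "twist": 0}]}}

```text
clock: 18.38
tool_pos: [0.491, 0.127, 0.1335]
tool_rot: [-0.419, 3.062, 0.006]
force: [-0.0, -0.5, 0.3]
gripper_width: 0.0001
```

Run:
```python
from h import *
go((.452,.151,.135),105); look('q6',side=(170,80,160,130),top=(210,145,100,130))
```

```text
t 18.38 tcp [0.491  0.127  0.1335] yaw_y 105.57 z [ 0.05   0.011 -0.999] F [-0.  -0.5  0.3] w 0.0001
delta tool [ 0.0311  0.0336 -0.0031] n 0.7335398789407407 twist 0.07
```

View pics/q6.png

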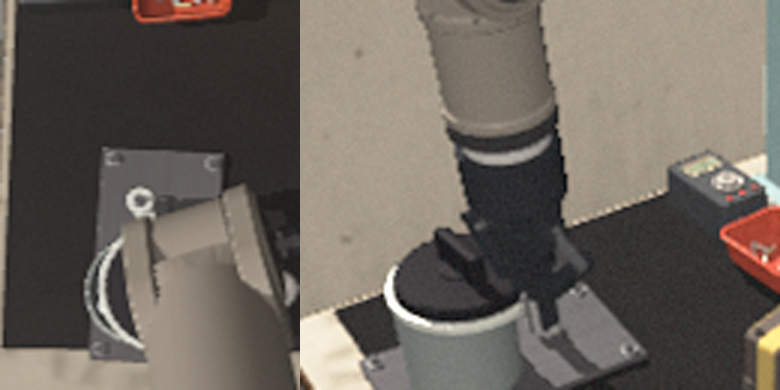

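Call:
{"api": "carry_out", "payload": {"steps": [{"hand": 255, "tx": 0.014, "ty": 0.014, "tz": -0.001, "twist": 0}, {"hand": 255, "tx": 0.01, "ty": 0.012, "tz": 0, "twist": 0}, {"hand": 255, "tx": 0.004, "ty": 0.007, "tz": 0, "twist": 0}, {"hand": 255, "tx": 0.001, "ty": 0.004, "tz": 0, "twist": 0}]}}

```text
clock: 18.98
tool_pos: [0.4598, 0.1513, 0.1337]
tool_rot: [-0.406, 3.057, -0.001]
force: [7.7, -14.5, 0.6]
gripper_width: 0.0002
```

Run:
```python
from h import *
go((.452,.155,.135),105); look('q7',side=(170,80,160,130),top=(210,145,100,130))
```

```text
t 18.98 tcp [0.4598 0.1513 0.1337] yaw_y 105.12 z [ 0.057  0.007 -0.998] F [  7.7 -14.5   0.6] w 0.0002
delta tool [ 0.0064  0.0056 -0.0017] n 0.1394020944215442 twist 0.02
```

View pics/q7.png

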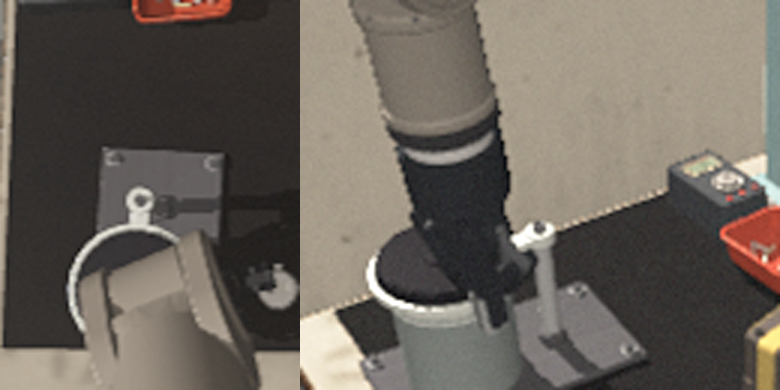

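Call:
{"api": "carry_out", "payload": {"steps": [{"hand": 255, "tx": 0, "ty": 0.001, "tz": 0, "twist": 0}, {"hand": 255, "tx": 0.004, "ty": -0.02, "tz": 0, "twist": 0}, {"hand": 255, "tx": 0, "ty": 0, "tz": -0.05, "twist": 0}, {"hand": 255, "tx": 0, "ty": 0, "tz": -0.055, "twist": 0}, {"hand": 0, "tx": 0, "ty": -0.06, "tz": 0, "twist": 0}, {"hand": 0, "tx": 0, "ty": -0.06, "tz": 0, "twist": 0}, {"hand": 0, "tx": 0, "ty": 0, "tz": 0, "twist": -1}]}}

```text
clock: 19.95
tool_pos: [0.4896, 0.0134, 0.2439]
tool_rot: [-0.628, 3.017, -0.008]
force: [0.1, 1.2, -0.3]
gripper_width: 0.0545
```

Run:
```python
from h import *
go((.4565,.227,.23),161)
f,R,t=cam('top'); im=f['frame']; x0,y0=215,195
b=cv2.resize(im[y0:y0+90,x0:x0+90],None,fx=6,fy=6,interpolation=cv2.INTER_CUBIC); b=cv2.convertScaleAbs(b,alpha=2.2)
def dr(c,r,z,col):
    for a in np.linspace(0,6.28,90):
        q=w2px((c[0]+r*np.cos(a),c[1]+r*np.sin(a),z),f,R,t); cv2.circle(b,(int((q[0]-x0+.5)*6),int((q[1]-y0+.5)*6)),1,col,-1)
dr((.4565,.227),.0635,.127,(0,255,255)); dr((.4565,.227),.001,.164,(0,0,255)); dr((.541,.222),.013,.134,(0,0,255))
cv2.imwrite('pics/q8.png',b)
for n in('top','side'):
    f,R,t=cam(n)
    for d in models.tip_of('cap_bar',n)[:3]: print(n,d['p'],toW(d['point'],R,t).round(4))
b=cv2.resize(f['frame'][120:220,170:290],None,fx=6,fy=6,interpolation=cv2.INTER_CUBIC); cv2.imwrite('pics/q8s.png',cv2.convertScaleAbs(b,alpha=2.2))
```

```text
t 19.95 tcp [0.4896 0.0134 0.2439] yaw_y 113.47 z [ 0.06   0.007 -0.998] F [ 0.1  1.2 -0.3] w 0.0545
delta tool [-0.054   0.2093  0.0135] n 3.465933400530957 twist -5.94
top 0.68 [0.4585 0.2316 0.15  ]
side 0.89 [0.4523 0.2292 0.1497]
```

View pics/q8.png

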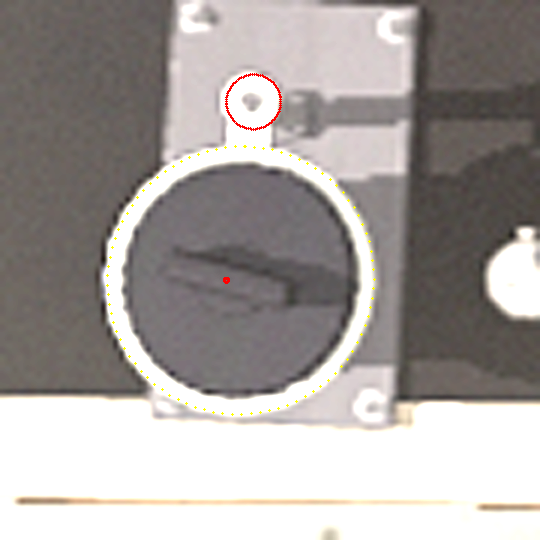

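View pics/q8s.png

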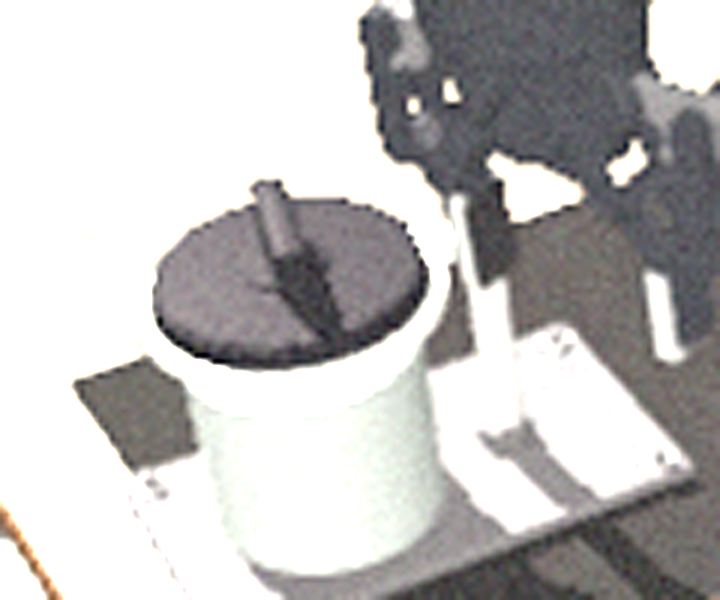

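Call:
{"api": "carry_out", "payload": {"steps": [{"hand": 60, "tx": -0.0135, "ty": 0.052, "tz": 0, "twist": 0}, {"hand": 60, "tx": -0.0135, "ty": 0.052, "tz": 0, "twist": 0}, {"hand": 60, "tx": -0.0135, "ty": 0.052, "tz": 0, "twist": 0}, {"hand": 60, "tx": -0.0135, "ty": 0.05, "tz": 0, "twist": 0}, {"hand": 60, "tx": 0, "ty": 0, "tz": 0, "twist": -1}, {"hand": 60, "tx": 0, "ty": 0, "tz": 0, "twist": -1}, {"hand": 60, "tx": 0, "ty": 0, "tz": 0, "twist": -1}, {"hand": 60, "tx": 0, "ty": 0, "tz": 0, "twist": -1}, {"hand": 60, "tx": 0, "ty": 0, "tz": 0, "twist": -1}, {"hand": 60, "tx": 0, "ty": 0, "tz": 0, "twist": -1}, {"hand": 60, "tx": 0, "ty": 0, "tz": 0, "twist": -0.4}, {"hand": 60, "tx": 0, "ty": 0, "tz": 0, "twist": 0}]}}

```text
clock: 21.7
tool_pos: [0.4471, 0.2486, 0.241]
tool_rot: [-1.915, 2.429, -0.038]
force: [0.1, -0.0, -0.5]
gripper_width: 0.0654
```

Run:
```python
from h import *
go((.4565,.2275,.2),165); print(manip.get_state()['joints'].round(2))
```

```text
t 21.7 tcp [0.4471 0.2486 0.241 ] yaw_y 166.48 z [ 0.054  0.011 -0.999] F [ 0.1 -0.  -0.5] w 0.0654
delta tool [ 0.0192 -0.012   0.0412] n 0.7531238771494608 twist 0.18
[-0.6   0.2  -0.05  1.99  0.04  0.9   2.23]
```

Call:
{"api": "carry_out", "payload": {"steps": [{"hand": 60, "tx": 0.019, "ty": -0.012, "tz": 0, "twist": 0.15}, {"hand": 60, "tx": 0, "ty": 0, "tz": 0.02, "twist": 0}, {"hand": 60, "tx": 0, "ty": 0, "tz": 0.02, "twist": 0}, {"hand": 60, "tx": 0, "ty": 0, "tz": 0, "twist": 0}]}}

```text
clock: 22.2
tool_pos: [0.4576, 0.2242, 0.2006]
tool_rot: [-1.877, 2.458, -0.039]
force: [-0.2, 0.1, -0.3]
gripper_width: 0.0654
```

Run:
```python
from h import *
go((.4555,.2275,.167),165); look('r1',side=(170,80,130,130),top=(200,180,130,130))
```

```text
t 22.2 tcp [0.4576 0.2242 0.2006] yaw_y 164.69 z [ 0.054  0.01  -0.998] F [-0.2  0.1 -0.3] w 0.0654
delta tool [-0.0019  0.0046  0.0335] n 0.5413689796166248 twist -0.04
```

View pics/r1.png

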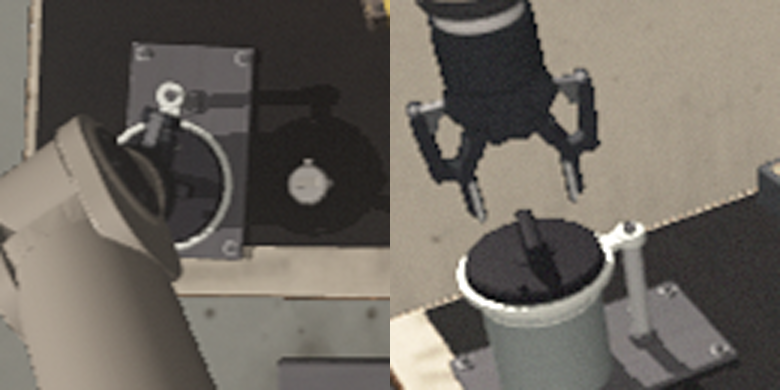

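Call:
{"api": "carry_out", "payload": {"steps": [{"hand": 60, "tx": -0.002, "ty": 0.003, "tz": 0.015, "twist": 0}, {"hand": 60, "tx": 0, "ty": 0.001, "tz": 0.015, "twist": 0}, {"hand": 120, "tx": 0, "ty": 0, "tz": 0, "twist": 0}, {"hand": 120, "tx": 0, "ty": 0, "tz": 0, "twist": 0}]}}

```text
clock: 22.8
tool_pos: [0.4572, 0.2291, 0.1711]
tool_rot: [-1.874, 2.454, -0.039]
force: [-0.1, 0.1, 0.1]
gripper_width: 0.0448
```

Run:
```python
from h import *
go((.4555,.2275,.167),165); look('r2',side=(170,80,130,130),top=(200,180,130,130))
```

```text
t 22.8 tcp [0.4572 0.2291 0.1711] yaw_y 164.7 z [ 0.058  0.013 -0.998] F [-0.1  0.1  0.1] w 0.0448
delta tool [0.0021 0.0014 0.004 ] n 0.07528231502169541 twist -0.04
```

View pics/r2.png

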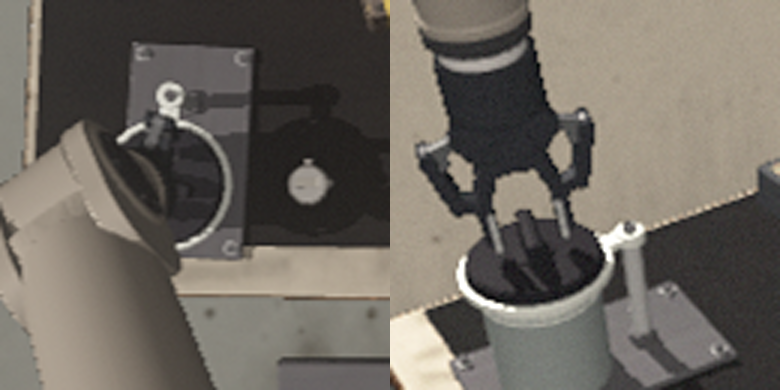

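Call:
{"api": "carry_out", "payload": {"steps": [{"hand": 170, "tx": 0.002, "ty": 0.001, "tz": 0.002, "twist": 0}, {"hand": 255, "tx": 0, "ty": 0, "tz": 0, "twist": 0}, {"hand": 255, "tx": 0, "ty": 0, "tz": 0, "twist": 0}, {"hand": 255, "tx": 0, "ty": 0, "tz": 0, "twist": 0}, {"hand": 255, "tx": 0, "ty": 0, "tz": 0, "twist": 0}], "grip_force": 50}}

```text
clock: 23.52
tool_pos: [0.4557, 0.2273, 0.1696]
tool_rot: [-1.873, 2.454, -0.039]
force: [-0.1, -0.4, -0.6]
gripper_width: 0.0127
```

Run:
```python
from h import *
go((.4555,.2275,.169),165); print(manip.get_state()['wrist_torque'])
```

```text
t 23.52 tcp [0.4557 0.2273 0.1696] yaw_y 164.68 z [ 0.059  0.013 -0.998] F [-0.1 -0.4 -0.6] w 0.0127
delta tool [-0.0001  0.0002  0.0006] n 0.009744219092074955 twist -0.04
[0.10548424 0.44421352 0.10785368]
```

Call:
{"api": "carry_out", "payload": {"steps": [{"hand": 255, "tx": 0, "ty": 0, "tz": 0.0006, "twist": 0.5}, {"hand": 255, "tx": 0, "ty": 0, "tz": 0.0006, "twist": 0.8}, {"hand": 255, "tx": 0, "ty": 0, "tz": 0.0006, "twist": 0.8}, {"hand": 255, "tx": 0, "ty": 0, "tz": 0.0006, "twist": 0.8}]}}

```text
clock: 24.02
tool_pos: [0.4557, 0.2271, 0.1676]
tool_rot: [-1.324, 2.785, -0.021]
force: [-0.3, -0.2, 0.4]
gripper_width: 0.0131
```

Run:
```python
from h import *
go((.4555,.2275,.167),35); print(manip.get_state()['wrist_torque']);look('r3',side=(170,80,130,130),top=(200,180,130,130))
```

```text
t 24.02 tcp [0.4557 0.2271 0.1676] yaw_y 140.81 z [ 0.058  0.013 -0.998] F [-0.3 -0.2  0.4] w 0.0131
delta tool [-0.0002  0.0004  0.0006] n 0.01181731229081161 twist 13.23
[-0.17602902  0.3901128   0.09569107]
```

View pics/r3.png

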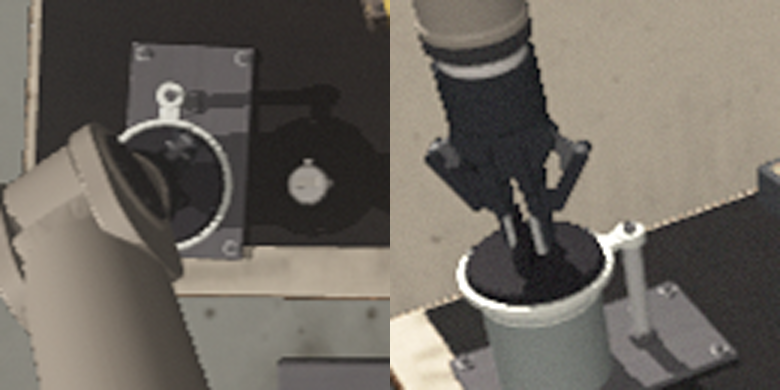

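Call:
{"api": "carry_out", "payload": {"steps": [{"hand": 255, "tx": 0, "ty": 0, "tz": 0.0006, "twist": 0.9}, {"hand": 255, "tx": 0, "ty": 0, "tz": 0.0006, "twist": 0.9}, {"hand": 255, "tx": 0, "ty": 0, "tz": 0.0006, "twist": 0.9}, {"hand": 255, "tx": 0, "ty": 0, "tz": 0.0006, "twist": 0.9}, {"hand": 255, "tx": 0, "ty": 0, "tz": 0.0006, "twist": 0.9}]}}

```text
clock: 24.75
tool_pos: [0.4553, 0.2271, 0.1648]
tool_rot: [-0.398, 3.058, 0.006]
force: [0.4, -0.4, 0.1]
gripper_width: 0.013
```

Run:
```python
from h import *
go((.4555,.2275,.167),35); print(manip.get_state()['wrist_torque'])
```

```text
t 24.75 tcp [0.4553 0.2271 0.1648] yaw_y 104.81 z [ 0.057  0.011 -0.998] F [ 0.4 -0.4  0.1] w 0.013
delta tool [-0.0004  0.0004 -0.0022] n 0.03602916971522139 twist 8.73
[-0.29636835  0.36575229  0.11138257]
```

Both the position and the forces look good, so I'll keep turning.

Call:
{"api": "carry_out", "payload": {"steps": [{"hand": 255, "tx": 0, "ty": 0, "tz": 0.0006, "twist": 0.9}, {"hand": 255, "tx": 0, "ty": 0, "tz": 0.0006, "twist": 0.9}, {"hand": 255, "tx": 0, "ty": 0, "tz": 0.0006, "twist": 0.9}, {"hand": 255, "tx": 0, "ty": 0, "tz": 0.0006, "twist": 0.9}, {"hand": 255, "tx": 0, "ty": 0, "tz": 0.0006, "twist": 0.9}]}}

```text
clock: 25.38
tool_pos: [0.4552, 0.227, 0.162]
tool_rot: [0.573, 3.035, 0.03]
force: [0.6, 0.5, 0.6]
gripper_width: 0.0128
```

Run:
```python
from h import *
go((.4555,.2275,.16),35); print(manip.get_state()['wrist_torque'])
```

```text
t 25.38 tcp [0.4552 0.227  0.162 ] yaw_y 68.66 z [ 0.056  0.01  -0.998] F [0.6 0.5 0.6] w 0.0128
delta tool [0.     0.0005 0.002 ] n 0.033240171067442696 twist 4.21
[-0.4891939   0.50212956  0.12918558]
```

Call:
{"api": "carry_out", "payload": {"steps": [{"hand": 255, "tx": 0, "ty": 0, "tz": 0.0006, "twist": 0.7}, {"hand": 255, "tx": 0, "ty": 0, "tz": 0.0005, "twist": 0.7}, {"hand": 255, "tx": 0, "ty": 0, "tz": 0.0005, "twist": 0.6}, {"hand": 255, "tx": 0, "ty": 0, "tz": 0.0004, "twist": 0.5}]}}

```text
clock: 25.88
tool_pos: [0.4552, 0.2273, 0.1605]
tool_rot: [1.087, 2.895, 0.042]
force: [0.5, -0.1, 2.1]
gripper_width: 0.0126
```

Run:
```python
from h import *
go((.4555,.2275,.16),35); print(manip.get_state()['wrist_torque'])
```

```text
t 25.88 tcp [0.4552 0.2273 0.1605] yaw_y 48.89 z [ 0.055  0.008 -0.998] F [ 0.5 -0.1  2.1] w 0.0126
delta tool [-0.0001  0.0003  0.0005] n 0.009040046689985665 twist 1.74
[-0.36496056  0.46876433  0.86758656]
```

Call:
{"api": "carry_out", "payload": {"steps": [{"hand": 255, "tx": 0, "ty": 0, "tz": 0, "twist": 0.5}, {"hand": 255, "tx": 0, "ty": 0, "tz": 0, "twist": 0.4}]}}

```text
clock: 26.12
tool_pos: [0.4552, 0.2277, 0.1605]
tool_rot: [1.247, 2.829, 0.043]
force: [1.4, -2.2, 0.1]
gripper_width: 0.0128
```

Run:
```python
from h import *
go((.4555,.2275,.16),35); print(manip.get_state()['wrist_torque']); look('r4',side=(170,80,130,130),top=(200,180,130,130))
```

```text
t 26.12 tcp [0.4552 0.2277 0.1605] yaw_y 42.47 z [ 0.056  0.005 -0.998] F [ 1.4 -2.2  0.1] w 0.0128
delta tool [-0.0003  0.0001  0.0006] n 0.010373670511280596 twist 0.93
[-0.67199445  0.2894464   2.23067107]
```

View pics/r4.png

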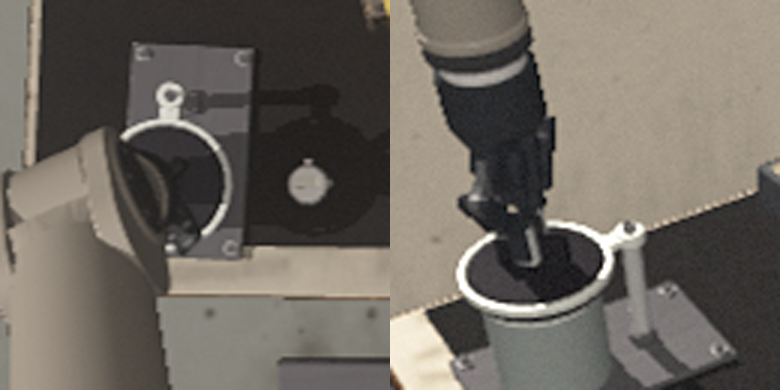

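The wrist moment about z has reached 2.2 N·m, which is the hard stop. I'll release the bar and retreat.

Call:
{"api": "carry_out", "payload": {"steps": [{"hand": 150, "tx": 0, "ty": 0, "tz": 0, "twist": 0}, {"hand": 120, "tx": 0, "ty": 0, "tz": 0, "twist": 0}, {"hand": 120, "tx": 0, "ty": 0, "tz": -0.01, "twist": 0}, {"hand": 120, "tx": 0, "ty": 0, "tz": -0.04, "twist": 0}, {"hand": 120, "tx": 0, "ty": 0, "tz": -0.04, "twist": 0}, {"hand": 120, "tx": 0.0, "ty": -0.05, "tz": -0.02, "twist": 0}, {"hand": 120, "tx": -0.05, "ty": -0.03, "tz": 0, "twist": 0}, {"hand": 120, "tx": -0.05, "ty": -0.03, "tz": 0, "twist": 0}, {"hand": 120, "tx": -0.05, "ty": -0.03, "tz": 0, "twist": 0}, {"hand": 120, "tx": 0, "ty": 0, "tz": 0, "twist": 0}, {"hand": 120, "tx": 0, "ty": 0, "tz": 0, "twist": 0}]}}

```text
clock: 27.6
tool_pos: [0.4474, 0.0177, 0.2781]
tool_rot: [1.249, 2.826, 0.063]
force: [0.1, 0.1, -0.5]
gripper_width: 0.0451
```

Run:
```python
from h import *
go((.4555,.2275,.16),35)
for n in('top','side'):
    f,R,t=cam(n); cv2.imwrite(f'pics/z_{n}.png',f['frame'])
    for k in('cap_bar','block_front','block_back','tally'):
        for d in models.tip_of(k,n)[:1]: print(n,k,round(d['p'],2),toW(d['point'],R,t).round(4))
a=cv2.imread('pics/z_top.png'); b=cv2.imread('pics/z_side.png')
m=np.hstack([cv2.resize(i[y:y+130,x:x+130],None,fx=3,fy=3,interpolation=cv2.INTER_CUBIC) for i,x,y in((a,200,150),(b,170,130))])
cv2.imwrite('pics/z.png',cv2.convertScaleAbs(m,alpha=1.6))
```

```text
t 27.6 tcp [0.4474 0.0177 0.2781] yaw_y 42.36 z [ 0.063  0.016 -0.998] F [ 0.1  0.1 -0.5] w 0.0451
delta tool [0.1533 0.1402 0.1218] n 3.8536367830710634 twist 0.92
top cap_bar 0.68 [0.4582 0.2301 0.1436]
top block_front 0.92 [ 0.5127 -0.0624  0.0044]
top block_back 0.86 [ 0.6655 -0.0136  0.0028]
top tally 0.62 [0.4595 0.092  0.0008]
side cap_bar 0.63 [0.4568 0.2291 0.1392]
side block_front 0.75 [ 0.5143 -0.0652  0.0029]
side tally 0.79 [0.4591 0.0942 0.0047]
```

View pics/z.png

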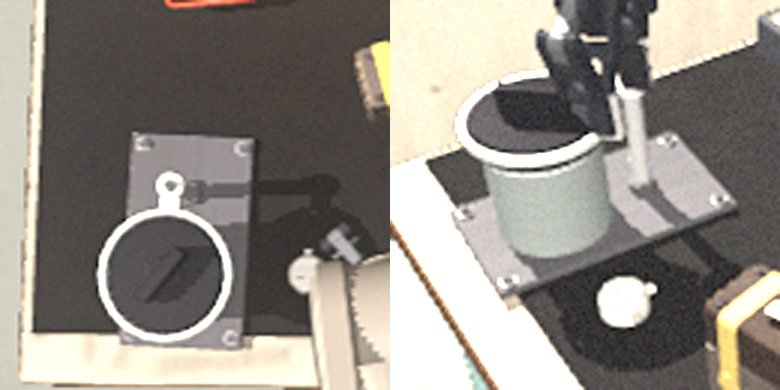

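View pics/z_top.png

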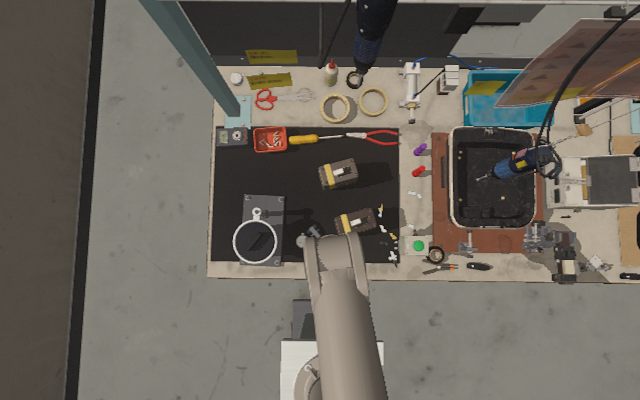

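The cap is home and screwed down. Its bar has turned about 115° and sits about 6–10 mm lower than before. The blocks and tally haven't moved beyond measuring error, and the robot is clear, so I'm handing in.

```bash
python3 -c "
from h import *
print(job.hand_in())"
```

```text
the job is handed in; nothing more can be done
None
```

The loose gauge is in the canister with the other six, the cap is swung home and screwed down, and the job is handed in at about 28 s of the 72 s allowed. `job.hand_in()` gave no verdict, so the result rests on my own checks.

**What I did**
- I gripped the grey gauge in the aisle by its handle top and nudged two stored gauges aside with its foot (under 3 N).
- I lowered it until about 9 N of contact force at the expected floor height, then let go.
- I pushed the cap's ring home with the closed fingers until the stop (about 16 N), then turned the bar clockwise until the hard stop (2.2 N·m).

**Last checks**
- **Gauges:** before capping, the side view showed seven tops standing level inside the rim.
- **Cap:** the bar turned about 115–120°. With the unknown starting turn of up to 0.25 rad, that fits the 2.2 rad stop.
- **Cap height:** the bar's height fell from 150 mm to 144 mm (top camera) or 139 mm (side camera), against an expected drop of about 10 mm. The two cameras differ by about 4 mm, which is within the networks' stated error.
- **Blocks and tally:** the front block and tally were measured within about 5 mm of their start in both views. The back block was seen only from the top, with the same result.
- **Not seen directly:** the cap hides the gauges, so I couldn't check them again after closing it.
- **Tool tilt:** the tool picked up about 3° of tilt during the moves, with no visible effect.

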